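# Change the pouch cell in the clamp nest

## Task

The pouch cell in the clamp nest has finished its time under pressure: lift off the crossbar, then the window frame, and lay both flat on the black rubber parking mat while you work. Lay the finished cell on the empty foam pad of the outgoing tray, leaving the cell already there as it is, and load the fresh cell from the charging cradle into the nest. Then put the window frame back over its dowels and the crossbar back in the forks of both towers, all fully seated and let go.

Things in the scene. Friction and masses are not known exactly. Their poses are not given: they have to be found in the camera images.
- nest: Clamp nest, fixed; dark steel base 166x92x10 mm. Origin: centre of underside, on the bench; x along its length. Cell seat 48x24 mm, top at z 28 mm. Dowels of 6 mm at x +-33 (tops z 43), pins of 5 mm at x +-20.5, y +-23.5 (tops z 34): 4 mm play round a cell, room for a finger between pins. Forked tower at each end, x +-66, 12 thick: gap 22 wide in y, floor z 43, round tips z 60.
- crossbar: Steel bar 150x14x10 mm with an upright black grip fin, 38 (x) x 14 (y) mm, in the middle, from 10 to 32 mm above the underside; about 0.19 kg. Origin: centre of underside; x along its length, z up. Starts loose in the nest's forks, on the frame. Seated: underside 45 mm above the nest's origin, centred, x along the nest's x.
- frame: Window frame: grey anodised plate 96x56x8 mm with a 36x28 mm window in the middle and a 14 mm hole at x = +-33 mm for each dowel (4 mm play); about 0.09 kg. Origin: centre of underside; x along its length, z up. Starts loose on the cell in the nest, under the crossbar. Seated: underside 37 mm above the nest's origin, centred, x along the nest's x.
- cell_clamped: The finished pouch cell: silvery flat block 52x34x9 mm, about 40 g, seen through the frame's window in the nest. Origin: centre of underside; x along its length (52), y across (34, the grip), z up.
- cell_fresh: The fresh pouch cell: same size, look and axes; starts in the charging cradle. Seated in the nest: underside 28 mm above the nest's origin, centred, x along the nest's x (either way round).
- cell_done: Another finished pouch cell, same size, look and axes, on one foam pad of the outgoing tray from the start; it stays there.
- cradle: Charging cradle, fixed; black base 96x62x10 mm. Origin: centre of underside, on the bench; x along its length. The fresh cell lies along x on a grey block 46x24 mm, top at z 26 mm, between black end stops (inner faces x = +-31 mm, tops z 31 mm); its long sides are free.
- tray: Outgoing tray, fixed; grey, 150x100 mm, rim 8 mm high. Origin: centre of underside, on the bench; x along its length, z up. Two black foam pads, each 62 (x) x 44 (y) mm, tops at z 14 mm: centred at x = -36 mm (holds the other cell) and at x = +36 mm (empty, for the finished cell, lying lengthwise along x).
- mat: Parking mat, fixed; plain black rubber sheet 170x130 mm, 3 mm thick. Origin: centre of underside, on the bench; x along its length, z up. Crossbar and frame fit on it side by side, both lengthwise along x.
Not all that is in view belongs to the job. Leave any pink look-alike of the cell_fresh alone.

How it is judged:
On the way, in this order (a step that is already met when the one before it is completed fails the run):
1. the crossbar lies flat on the parking mat, let go (x of crossbar in the frame of mat between -0.085 and 0.085 m and y of crossbar in the frame of mat between -0.065 and 0.065 m and z of crossbar in the frame of mat between 0 and 0.007 m and angle between crossbar's own z axis and vertical below 0.1 rad and contact force between the fingers and crossbar below 0.05 N), for 0.2 s.
2. the window frame lies flat on the mat as well, let go (all of step 1 and x of frame in the frame of mat between -0.085 and 0.085 m and y of frame in the frame of mat between -0.065 and 0.065 m and z of frame in the frame of mat between 0 and 0.007 m and angle between frame's own z axis and vertical below 0.1 rad and contact force between the fingers and frame below 0.05 N), for 0.2 s.
3. the finished cell lies on the tray's empty pad, let go, with crossbar and frame parked (all of step 2 and x of cell_clamped in the frame of tray between 0.021 and 0.051 m and y of cell_clamped in the frame of tray between -0.015 and 0.015 m and z of cell_clamped in the frame of tray between 0.01 and 0.018 m and angle between cell_clamped's own z axis and vertical below 0.1 rad and contact force between the fingers and cell_clamped below 0.05 N), for 0.2 s.
4. the fresh cell lies on the nest's seat, let go, with crossbar and frame parked (all of step 2 and horizontal distance between cell_fresh and nest below 0.009 m and z of cell_fresh in the frame of nest between 0.024 and 0.031 m and angle between cell_fresh's own z axis and vertical below 0.08 rad and angle between the x axis of cell_fresh and the x axis of nest, either way round below 0.25 rad and contact force between the fingers and cell_fresh below 0.05 N), for 0.2 s.
5. the window frame is seated on the fresh cell, let go, with the crossbar still parked (all of step 1 and horizontal distance between cell_fresh and nest below 0.009 m and z of cell_fresh in the frame of nest between 0.024 and 0.031 m and angle between each of cell_fresh, frame's own z axis and vertical below 0.08 rad and angle between the x axis of each of cell_fresh, frame and the x axis of nest, either way round below 0.25 rad and horizontal distance between frame and nest below 0.01 m and z of frame in the frame of nest between 0.033 and 0.04 m and contact force between the fingers and frame below 0.05 N), for 0.2 s.
At the end, for the whole second after the job is handed in: Fresh cell flat on the nest's seat (within 9 mm), frame seated on it (10 mm), crossbar in both forks on the frame (14 mm), heights within 4 mm; finished cell flat on the tray's formerly empty pad and the other cell on its own (each within 15 mm of the pad's centre); all released, at rest (horizontal distance between cell_fresh and nest below 0.009 m and z of cell_fresh in the frame of nest between 0.024 and 0.031 m and angle between each of cell_fresh, frame, crossbar's own z axis and vertical below 0.08 rad and angle between the x axis of each of cell_fresh, frame, crossbar and the x axis of nest, either way round below 0.25 rad and horizontal distance between frame and nest below 0.01 m and z of frame in the frame of nest between 0.033 and 0.04 m and horizontal distance between crossbar and nest below 0.014 m and z of crossbar in the frame of nest between 0.041 and 0.048 m and x of cell_clamped in the frame of tray between 0.021 and 0.051 m and y of cell_clamped in the frame of tray between -0.015 and 0.015 m and z of cell_clamped in the frame of tray between 0.01 and 0.018 m and angle between each of cell_clamped, cell_done's own z axis and vertical below 0.1 rad and x of cell_done in the frame of tray between -0.051 and -0.021 m and y of cell_done in the frame of tray between -0.015 and 0.015 m and z of cell_done in the frame of tray between 0.01 and 0.018 m and linear speed of each of crossbar, frame, cell_clamped, cell_fresh, cell_done below 0.02 m/s); the robot touches nothing.
It fails at once if the cell that was already in the tray is shifted by more than 10 mm (distance of cell_done from where it was at the start of the episode above 0.01 m).
It also fails if it takes over 112 s, if anything falls off the work surface, if the arm or the gripper's body presses on something with over 40 N, if the wrist force passes 120 N, or if a joint passes its speed limit or range.

## Robot

A 7-joint arm with a two-finger parallel gripper is mounted at the origin on a cart in front of the work surface, level with it; the furniture and walls round the work are solid. World frame = base frame: x ahead of the robot, y to its left, z up, the work surface at z = 0. Lengths are in m, angles in rad, forces in N, time in s.
With the tool pointing down it reaches from about 0.425 to 0.875 m from the base axis. Payload 4.7 kg.
Tool frame: the origin (TCP) lies midway between the tips of the shut fingers; the grasp point (between the pads) lies 19 mm behind it; y points along the fingers, z is the direction in which the jaws open and shut, and the axes are right-handed (so a half turn about y gives the same grasp; the last joint's range is limited). The gripper opens to 87 mm and grips with 3 to 60 N. Pads are 19 mm wide; open, the fingers measure 117 mm over their backs; the gripper's body (75 mm by 190 mm) begins 51 mm behind the grasp point.
Start: joints at [-1.259, 0.321, -0.07, 1.45, 0.023, 1.371, -0.057], TCP at [0.191, 0.621, 0.223] pointing down, gripper open.
Joint ranges: [-2.86, 2.86], [-0.3, 2.09], [-1.38, 1.24], [0.06, 2.45], [-1.56, 4.7], [0.09, 2.05], [-2.69, 2.69]. Speed limits (rad/s): [2.57, 2.57, 3.14, 3.14, 3.14, 3.14, 3.14].

## Interface

Orientations are given as a rotation vector (axis times angle).
In Python, from bench import ctrl gives the robot as it stands.
- The arm moves only by the tool play_rows, never from a script. Its arguments are lists of equal length, an entry for each row: "translation": the shift along the tool's x, y, z in mm, a list of three; "turn": the turn, a rotation vector about the tool's x, y, z in rad, a list of three; "fingers": the opening, from -1 (shut) to 1 (fully open), so that 0 is half open. In form: {"translation": [[dx, dy, dz], ...], "turn": [[wx, wy, wz], ...], "fingers": [fingers, ...]}. A call has exactly 10 rows; each row shifts and turns the commanded pose from where the row before left it, along the tool's axes as they then stand; what a row does not reach is not made up. A row lasts 1/12 s, in which the tool goes at most 41.7 mm and 7.16 degrees, less where a joint would pass 70% of its speed; a pose out of reach is approached as far as the arm can. A call with a gripper value outside its range is refused whole. The fingers move at their own pace and stop on an object; "grip_force" is the grip in N (left out, the last holds). Time passes only in rows, so rows that do not move let the fingers close, or fill a call up. It gives the time, the measured TCP pose, the force and the opening at its end, in the units of the state.
- ctrl.get_state(): the state, without advancing time (a new reading comes with each control period).
- ctrl.get_image(name): name is "scene" or "top"; returns the picture (480x640x3 uint8, blue, green, red); there is no depth.
- ctrl.camera_info(name): a dict with "camera_matrix" (3x3 intrinsics, pixels), "R" (3x3) and "t" (3): a world point X has camera coordinates R X + t. Camera axes: x right, y down, z forward; pixel columns grow to the right and rows downward; lengths in m; the calibration is good to about 2 mm. A picture is of the moment at which its call begins. camera_info takes no time and is no camera call.
- ctrl.close_job(): hands the job in, once; it reports no verdict.
The state is a dict: "time": time; "joint_positions": joint angles; "qd": joint speeds; "joint_torque": joint torques, N m; "position": TCP position; "tool_rot": TCP orientation; "ft_force": force on the tool from outside, world axes, zero at the start; "torque": the same for the moment, N m; "grip_width": opening from 0.0 (shut) to 1.0 (fully open).
Only numpy, scipy, OpenCV 4.12 (cv2) and the standard library are available. Lean on these libraries where they do the work, as an engineer would, in place of code of your own. Each camera call takes 0.05 s, during which the arm holds its last target.

## Working session

There is one attempt and no reset: what is moved stays moved. The work goes in short steps, Python scripts to look and compute and a tool call to move; the robot and the scene stay as the last step left them, time stands still between calls to the robot, and variables do not carry over. Pictures are saved under pics/ and viewed, and the job is handed in when it is done.

Besides the shell and the picture viewer there is one more tool, called after ">>>" by a JSON object that holds its "method" and its "body", one argument or row to a line. play_rows: Moves the arm, as the interface text tells. Its arguments: {"type":"object","properties":{"translation":{"type":"array"},"turn":{"type":"array"},"fingers":{"type":"array"},"grip_force":{"type":"number"}},"required":["translation","turn","fingers"]}

```bash
ls; mkdir -p pics
python3 - <<'E'
from bench import ctrl
import cv2
s=ctrl.get_state(); print(s)
for n in("scene","top"):
    im=ctrl.get_image(n); cv2.imwrite(f"pics/{n}0.png",im); print(ctrl.camera_info(n))
E
```

```text
pics
{'time': 0.0, 'joint_positions': array([-1.25892841,  0.32180401, -0.07008549,  1.45165488,  0.02257374,
        1.37081085, -0.05690926]), 'qd': array([ 0.001301  , -0.00088176,  0.00140542, -0.00012445,  0.0002213 ,
       -0.00195596, -0.00082014]), 'joint_torque': array([-6.85493262e-06, -4.91280770e+01, -4.04038802e-01, -3.12529707e+01,
       -6.40626275e-02,  4.36822919e-02,  1.70155240e-04]), 'position': array([0.19057855, 0.62085786, 0.22148395]), 'tool_rot': array([-1.56001507,  0.23392182, -0.2335934 ]), 'ft_force': array([ 0.04649478, -0.36234397,  0.12517749]), 'torque': array([ 0.02104961, -0.03875374, -0.02133222]), 'grip_width': 0.9985191087781334}
{'camera_matrix': array([[467.10469689,   0.        , 317.58423245],
       [  0.        , 467.10469689, 230.54030733],
       [  0.        ,   0.        ,   1.        ]]), 'R': array([[ 0.60389243, -0.79689865,  0.01632383],
       [-0.34674596, -0.28109548, -0.89484779],
       [ 0.71769156,  0.53473159, -0.44607282]]), 't': array([-0.43655871,  0.21400923,  0.66425709])}
{'camera_matrix': array([[485.47077677,   0.        , 316.64005367],
       [  0.        , 485.47077677, 239.74342901],
       [  0.        ,   0.        ,   1.        ]]), 'R': array([[-0.02794406, -0.99960476,  0.00307392],
       [-0.9974755 ,  0.02768345, -0.06539314],
       [ 0.0652822 , -0.00489351, -0.99785484]]), 't': array([-0.13086549,  0.572047  ,  0.88574179])}
```

View pics/top0.png

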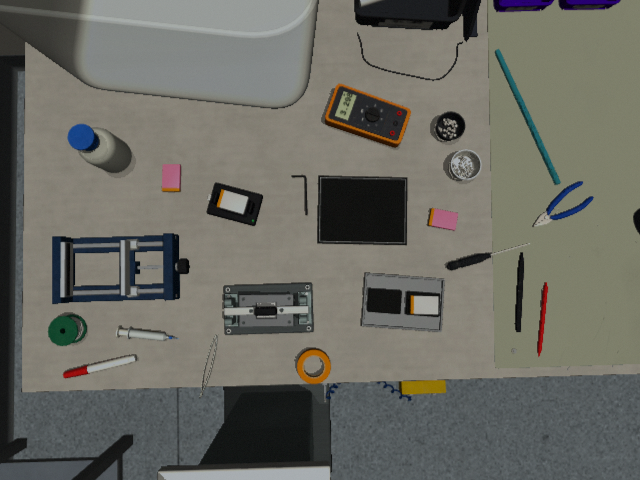

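View pics/scene0.png

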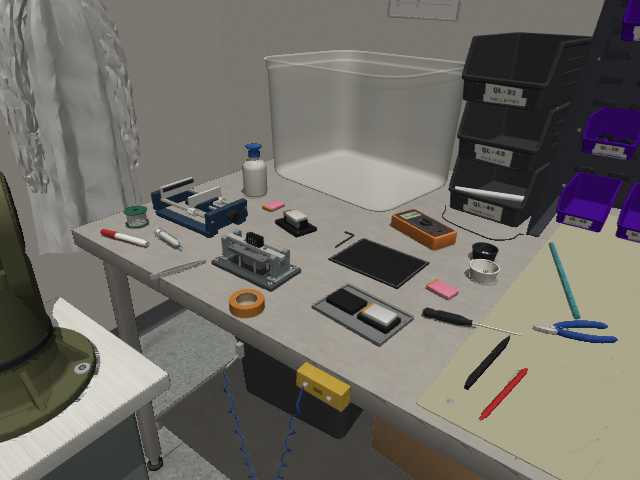

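The top view shows the nest at about (268,309), the cradle with the fresh cell at (235,203), the mat at (362,210) and the tray at (402,302). The tray's empty pad is at (384,301), with the done cell at (424,304). The pink blocks at (172,178) and (443,219) are decoys. Next I'll enlarge these for measuring.

```bash
cat > h.py <<'E'
import numpy as np, cv2
from bench import ctrl
from scipy.spatial.transform import Rotation as Rn
def ray(name,uv,z):
    c=ctrl.camera_info(name);K=c['camera_matrix'];R=np.array(c['R']);t=np.array(c['t'])
    o=-R.T@t; d=R.T@np.linalg.inv(K)@np.array([uv[0],uv[1],1.]); return o+d*(z-o[2])/d[2]
def proj(name,X):
    c=ctrl.camera_info(name);p=c['camera_matrix']@(np.array(c['R'])@np.array(X)+np.array(c['t']));return p[:2]/p[2]
def crop(im,x0,y0,x1,y1,s,f):
    cv2.imwrite(f,cv2.resize(im[y0:y1,x0:x1],None,fx=s,fy=s,interpolation=cv2.INTER_CUBIC))
E
python3 - <<'E'
from h import *
im=cv2.imread('pics/top0.png'); crop(im,200,170,330,340,3.5,'pics/c1.png'); crop(im,310,170,450,335,3.5,'pics/c2.png')
E
```

```text
(no output)
```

View pics/c1.png

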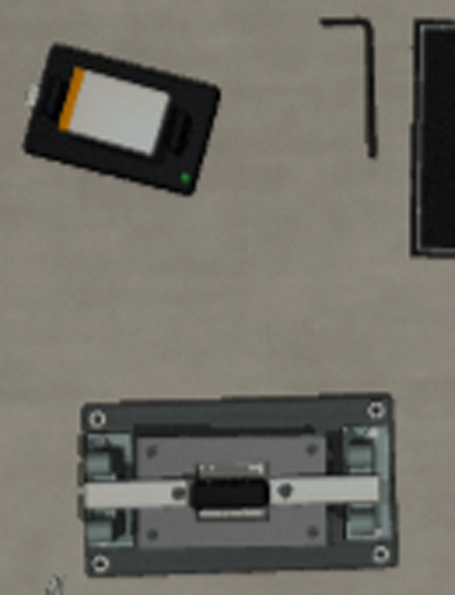

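View pics/c2.png

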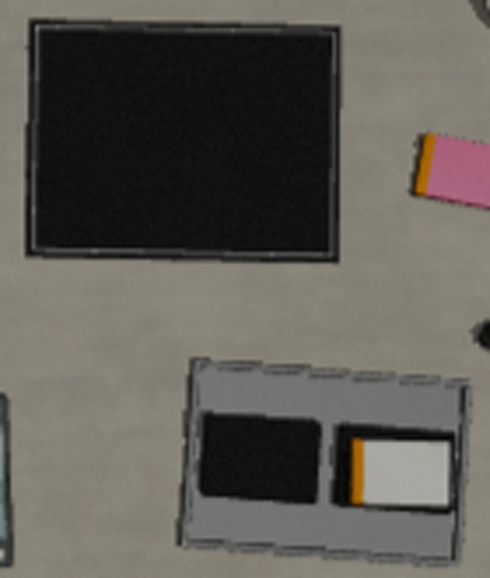

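Run:
```python
from h import *
im=cv2.imread('pics/top0.png')
def P(pts,off,z,n):
    w=np.array([ray('top',(p[0]/3.5+off[0]-.36,p[1]/3.5+off[1]-.36),z) for p in pts])[:,:2]
    c=w.mean(0); a=w[1]-w[0]+w[2]-w[3]
    print(n,c.round(4),'long-axis deg',np.degrees(np.arctan2(a[1],a[0])).round(1),'size',np.linalg.norm(w[1]-w[0]).round(4),np.linalg.norm(w[2]-w[1]).round(4))
o1=(200,170);o2=(310,170)
P([(97,419),(376,410),(380,553),(100,564)],o1,.010,'nest screws')
P([(82,401),(391,394),(397,566),(88,577)],o1,.010,'nest base')
P([(84,483),(378,477),(378,501),(85,507)],o1,.055,'bar')
P([(190,480),(270,477),(270,510),(192,513)],o1,.077,'fin')
P([(136,437),(325,433),(327,545),(137,550)],o1,.045,'frame')
P([(57,43),(220,88),(190,195),(23,152)],o1,.010,'cradle')
P([(78,66),(170,92),(155,157),(60,130)],o1,.035,'fresh')
P([(30,20),(341,27),(338,263),(27,256)],o2,.003,'mat')
P([(192,358),(469,380),(459,564),(179,546)],o2,.008,'tray')
P([(203,413),(321,421),(317,504),(199,496)],o2,.014,'pad')
P([(350,437),(452,442),(450,507),(348,503)],o2,.023,'done')
g=cv2.cvtColor(im,cv2.COLOR_BGR2HSV)
m=((im.min(2)>140)).astype(np.uint8)
for n,(x0,y0,x1,y1),z in[('fresh',(205,180,265,225),.035),('done',(405,285,445,320),.023),('bar',(220,300,317,318),.055)]:
    mm=np.zeros_like(m);mm[y0:y1,x0:x1]=m[y0:y1,x0:x1]
    k=max(cv2.findContours(mm,0,2)[0],key=cv2.contourArea);print(n,cv2.minAreaRect(k),cv2.boundingRect(k))
s=ctrl.get_state();print(Rn.from_rotvec(s['tool_rot']).as_matrix().round(3))
```

```text
nest screws [ 0.4428 -0.0521] long-axis deg -89.6 size 0.149 0.0757
nest base [ 0.4438 -0.0527] long-axis deg -90.0 size 0.1651 0.0911
bar [ 0.4433 -0.0529] long-axis deg -90.5 size 0.1488 0.0121
fin [ 0.4435 -0.0548] long-axis deg -89.5 size 0.0395 0.0162
frame [ 0.4429 -0.0519] long-axis deg -90.3 size 0.097 0.057
cradle [0.6412 0.0063] long-axis deg -106.6 size 0.0918 0.0602
fresh [0.642  0.0056] long-axis deg -107.5 size 0.0504 0.0352
mat [ 0.6237 -0.2352] long-axis deg -92.9 size 0.1701 0.1293
tray [ 0.4486 -0.304 ] long-axis deg -95.7 size 0.1491 0.098
pad [ 0.4517 -0.2686] long-axis deg -95.5 size 0.0629 0.0439
done [ 0.443  -0.3407] long-axis deg -94.1 size 0.0538 0.034
fresh ((233.4434051513672, 201.6981201171875), (24.038095474243164, 17.0327091217041), 15.945395469665527) (220, 191, 28, 23)
done ((425.5, 304.5), (17.0, 23.0), 90.0) (414, 296, 24, 18)
bar ((238.5, 311.0), (6.0, 27.0), 90.0) (225, 308, 28, 7)
[[ 0.956 -0.     0.293]
 [-0.293 -0.002  0.956]
 [ 0.    -1.    -0.002]]
```

```bash
cat >> h.py <<'E'
def head(R): return np.arctan2(R[1,2],R[0,2])
def plan(wps,hd,fing,n=10,start=None):
    """rows through waypoints [(x,y,z)...] with end heading hd(deg); even arc-length in n rows; print rows rounded to mm / 0.01"""
    s=ctrl.get_state(); p=np.array(s['position']); R=Rn.from_rotvec(s['tool_rot']); h0=head(R.as_matrix()); h1=np.radians(hd)
    pts=[p]+[np.array(w,float) for w in wps]; L=np.r_[0,np.cumsum([np.linalg.norm(b-a) for a,b in zip(pts,pts[1:])])]
    # small tilt correction
    Rt=lambda h: Rn.from_matrix(np.array([[np.sin(h),0,np.cos(h)],[-np.cos(h),0,np.sin(h)],[0,-1,0]]))
    T=[];W=[]
    for k in range(1,n+1):
        f=k/n; tgt=np.array([np.interp(f*L[-1],L,[q[i] for q in pts]) for i in range(3)])
        d=np.round(R.inv().apply(tgt-p)*1000,0 if k<n else 1); p=p+R.apply(d/1000)
        w=np.round((R.inv()*Rt(h0+(h1-h0)*f)).as_rotvec(),3); R=R*Rn.from_rotvec(w)
        T.append(d.tolist());W.append(w.tolist())
    print('t',round(s['time'],2),'from',np.array(s['position']).round(4),'head',np.degrees(h0).round(2),'grip',round(s['grip_width'],3),'F',np.array(s['ft_force']).round(1),'len/row mm',round(L[-1]*1000/n,1),'deg/row',round(np.degrees(h1-h0)/n,2))
    if n<=20:
        for i in range(0,n,10): print('"translation":',T[i:i+10],'\n"turn":',W[i:i+10])
    print('end',p.round(4))
E
python3 - <<'E'
from h import *
plan([(.40,.40,.2),(.45,.15,.17),(.4435,-.0527,.12)],0,1,20)
E
```

```text
t 0.1 from [0.1906 0.6209 0.2216] head 72.94 grip 1.003 F [ 0.6 -0.6 -0.7] len/row mm 38.5 deg/row -3.65
"translation": [[33.0, 3.0, -19.0], [35.0, 2.0, -17.0], [36.0, 3.0, -14.0], [36.0, 3.0, -12.0], [37.0, 3.0, -10.0], [38.0, 2.0, -8.0], [38.0, 3.0, -5.0], [38.0, 3.0, -4.0], [32.0, 4.0, -21.0], [34.0, 5.0, -18.0]] 
"turn": [[0.002, 0.064, 0.0], [-0.0, 0.063, 0.0], [-0.0, 0.064, 0.0], [-0.0, 0.064, 0.0], [-0.0, 0.063, 0.0], [-0.0, 0.064, 0.0], [-0.0, 0.064, -0.0], [-0.0, 0.063, -0.0], [-0.0, 0.064, -0.0], [-0.0, 0.064, -0.0]]
"translation": [[34.0, 4.0, -16.0], [36.0, 5.0, -14.0], [36.0, 4.0, -12.0], [37.0, 5.0, -9.0], [37.0, 6.0, -11.0], [35.0, 10.0, -13.0], [36.0, 9.0, -10.0], [36.0, 9.0, -9.0], [37.0, 9.0, -6.0], [37.4, 9.5, -3.1]] 
"turn": [[-0.0, 0.063, -0.0], [-0.0, 0.064, -0.0], [-0.0, 0.064, -0.0], [-0.0, 0.063, -0.0], [-0.0, 0.064, -0.0], [-0.0, 0.063, -0.0], [-0.0, 0.064, -0.0], [-0.0, 0.064, -0.0], [-0.0, 0.063, -0.0], [-0.0, 0.064, -0.0]]
end [ 0.4435 -0.0527  0.12  ]
```

>>> {"method": "play_rows", "body": {
  "translation": [
    [33,3,-19],
    [35,2,-17],
    [36,3,-14],
    [36,3,-12],
    [37,3,-10],
    [38,2,-8],
    [38,3,-5],
    [38,3,-4],
    [32,4,-21],
    [34,5,-18]
  ],
  "turn": [
    [0.002,0.064,0],
    [0,0.063,0],
    [0,0.064,0],
    [0,0.064,0],
    [0,0.063,0],
    [0,0.064,0],
    [0,0.064,0],
    [0,0.063,0],
    [0,0.064,0],
    [0,0.064,0]
  ],
  "fingers": [1,1,1,1,1,1,1,1,1,1],
  "grip_force": 25
}}

```text
time: 0.93
position: [0.4169, 0.3202, 0.1906]
tool_rot: [-1.442, 0.732, -0.732]
ft_force: [1.3, 0.0, 0.1]
grip_width: 0.999
```

>>> {"method": "play_rows", "body": {
  "translation": [
    [34,4,-16],
    [36,5,-14],
    [36,4,-12],
    [37,5,-9],
    [37,6,-11],
    [35,10,-13],
    [36,9,-10],
    [36,9,-9],
    [37,9,-6],
    [37.4,9.5,-3]
  ],
  "turn": [
    [0,0.063,0],
    [0,0.064,0],
    [0,0.064,0],
    [0,0.063,0],
    [0,0.064,0],
    [0,0.063,0],
    [0,0.064,0],
    [0,0.064,0],
    [0,0.063,0],
    [0,0.064,0]
  ],
  "fingers": [1,1,1,1,1,1,1,1,1,1]
}}

```text
time: 1.77
position: [0.443, -0.0537, 0.1195]
tool_rot: [-1.205, 1.212, -1.21]
ft_force: [1.1, 0.2, -0.7]
grip_width: 0.996
```

Run:
```python
from h import *
plan([(.4434,-.0535,.05)],0,1,10)
im=ctrl.get_image('scene');crop(im,180,150,380,350,3,'pics/s1.png')
print(ctrl.get_state()['position'],ctrl.get_state()['joint_positions'].round(2))
```

```text
t 1.77 from [ 0.443  -0.0537  0.1195] head -0.16 grip 0.996 F [ 1.1  0.2 -0.7] len/row mm 7.0 deg/row 0.02
"translation": [[-0.0, 7.0, 0.0], [-0.0, 7.0, 0.0], [-0.0, 7.0, 0.0], [-0.0, 7.0, 0.0], [-0.0, 7.0, 0.0], [-0.0, 7.0, 0.0], [-0.0, 7.0, 0.0], [-0.0, 7.0, 0.0], [-0.0, 7.0, 0.0], [-0.2, 6.5, 0.4]] 
"turn": [[-0.001, -0.0, -0.003], [0.0, -0.001, 0.0], [0.0, 0.0, 0.0], [0.0, -0.0, 0.0], [0.0, -0.0, 0.0], [0.0, -0.001, 0.0], [0.0, -0.0, 0.0], [0.0, -0.0, 0.0], [0.0, -0.001, 0.0], [0.0, 0.0, 0.0]]
end [ 0.4434 -0.0535  0.05  ]
[ 0.44143653 -0.06208346  0.1180547 ] [-0.52 -0.06  0.59  2.08  0.04  1.11  0.04]
```

View pics/s1.png

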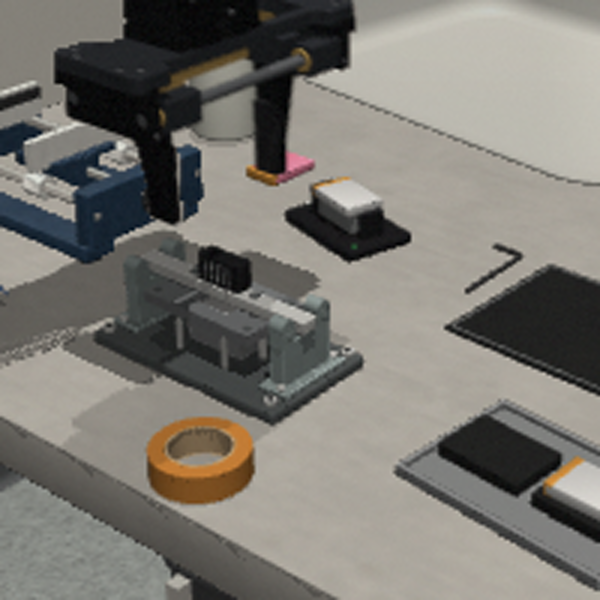

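>>> {"method": "play_rows", "body": {
  "translation": [
    [0,0,0],
    [0,0,0],
    [0,0,0],
    [0,0,0],
    [0,0,0],
    [0,0,0],
    [0,0,0],
    [0,0,0],
    [0,0,0],
    [0,0,0]
  ],
  "turn": [
    [0,0,0],
    [0,0,0],
    [0,0,0],
    [0,0,0],
    [0,0,0],
    [0,0,0],
    [0,0,0],
    [0,0,0],
    [0,0,0],
    [0,0,0]
  ],
  "fingers": [1,1,1,1,1,1,1,1,1,1]
}}

```text
time: 2.65
position: [0.4438, -0.052, 0.12]
tool_rot: [-1.207, 1.209, -1.208]
ft_force: [-0.0, -0.8, -0.8]
grip_width: 0.997
```

Run:
```python
from h import *
plan([(.4434,-.0535,.05)],0,1,10)
```

```text
t 2.65 from [ 0.4438 -0.052   0.12  ] head 0.01 grip 0.997 F [-0.  -0.8 -0.8] len/row mm 7.0 deg/row -0.0
"translation": [[0.0, 7.0, -0.0], [0.0, 7.0, -0.0], [0.0, 7.0, -0.0], [1.0, 7.0, -0.0], [-0.0, 7.0, -0.0], [-0.0, 7.0, -0.0], [0.0, 7.0, -0.0], [0.0, 7.0, -0.0], [0.0, 7.0, -0.0], [0.5, 7.0, -0.4]] 
"turn": [[-0.001, 0.0, -0.002], [0.0, 0.0, 0.0], [0.0, 0.0, 0.0], [0.0, 0.0, 0.0], [0.0, 0.0, 0.0], [0.0, 0.0, 0.0], [0.0, 0.0, 0.0], [0.0, 0.0, 0.0], [0.0, 0.0, 0.0], [0.0, 0.0, 0.0]]
end [ 0.4434 -0.0535  0.05  ]
```

>>> {"method": "play_rows", "body": {
  "translation": [
    [0,9,0],
    [0,10,0],
    [0,11,0],
    [0,11,0],
    [0,10,0],
    [0,9,0],
    [0,6,0],
    [0,4,0],
    [0,0,0],
    [0,0,0]
  ],
  "turn": [
    [0,0,0],
    [0,0,0],
    [0,0,0],
    [0,0,0],
    [0,0,0],
    [0,0,0],
    [0,0,0],
    [0,0,0],
    [0,0,0],
    [0,0,0]
  ],
  "fingers": [1,1,1,1,1,1,1,1,1,1]
}}

```text
time: 3.48
position: [0.4439, -0.0521, 0.05]
tool_rot: [-1.207, 1.21, -1.208]
ft_force: [-0.3, 0.5, -0.5]
grip_width: 1.005
```

>>> {"method": "play_rows", "body": {
  "translation": [
    [0,0,0],
    [0,0,0],
    [0,0,0],
    [0,0,0],
    [0,0,0],
    [0,0,0],
    [0,0,0],
    [0,0,0],
    [0,0,0],
    [0,0,0]
  ],
  "turn": [
    [0,0,0],
    [0,0,0],
    [0,0,0],
    [0,0,0],
    [0,0,0],
    [0,0,0],
    [0,0,0],
    [0,0,0],
    [0,0,0],
    [0,0,0]
  ],
  "fingers": [-1,-1,-1,-1,-1,-1,-1,-1,-1,-1]
}}

```text
time: 4.32
position: [0.4438, -0.052, 0.05]
tool_rot: [-1.207, 1.21, -1.208]
ft_force: [0.0, -0.4, -0.1]
grip_width: 0.328
```

Run:
```python
from h import *
im=ctrl.get_image('scene');crop(im,180,150,380,350,3,'pics/s2.png')
s=ctrl.get_state();print(s['position'],s['ft_force'],s['grip_width'],s['grip_width']*87)
```

```text
[ 0.44383181 -0.05198408  0.04998527] [-0.02591938  0.59028998  0.1524986 ] 0.2818456399418342 24.520570674939577
```

View pics/s2.png

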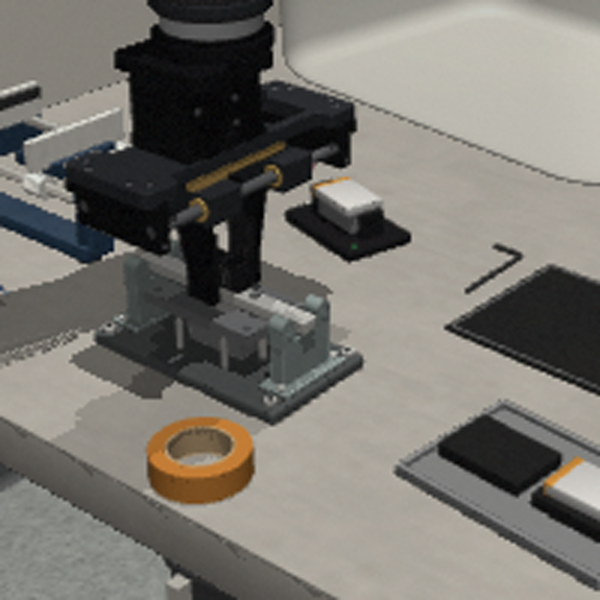

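>>> {"method": "play_rows", "body": {
  "translation": [
    [0,0,0],
    [0,0,0],
    [0,0,0],
    [0,0,0],
    [0,-3,0],
    [0,-8,0],
    [0,-15,0],
    [0,-20,0],
    [0,-20,0],
    [0,-14,0]
  ],
  "turn": [
    [0,0,0],
    [0,0,0],
    [0,0,0],
    [0,0,0],
    [0,0,0],
    [0,0,0],
    [0,0,0],
    [0,0,0],
    [0,0,0],
    [0,0,0]
  ],
  "fingers": [-1,-1,-1,-1,-1,-1,-1,-1,-1,-1]
}}

```text
time: 5.2
position: [0.4445, -0.0523, 0.1322]
tool_rot: [-1.205, 1.208, -1.209]
ft_force: [0.6, -0.2, -1.9]
grip_width: 0.163
```

Run:
```python
from h import *
a=np.radians(-92.9);ex=np.array([np.cos(a),np.sin(a)]);ey=np.array([-ex[1],ex[0]]);m=np.array([.6237,-.2352])
print('bar',m+ey*.047,'frame',m-ey*.027)
c=m+ey*.047
plan([(*c,.12)],-2.9,-1,10)
```

```text
bar [ 0.67063981 -0.23757787] frame [ 0.59673458 -0.23383399]
t 5.2 from [ 0.4445 -0.0523  0.1322] head -0.02 grip 0.163 F [ 0.6 -0.2 -1.9] len/row mm 29.3 deg/row -0.29
"translation": [[19.0, 1.0, 23.0], [18.0, 1.0, 22.0], [18.0, 2.0, 23.0], [18.0, 1.0, 23.0], [18.0, 1.0, 23.0], [18.0, 1.0, 23.0], [18.0, 2.0, 23.0], [18.0, 1.0, 24.0], [18.0, 1.0, 23.0], [17.0, 1.2, 23.3]] 
"turn": [[-0.003, 0.005, -0.002], [-0.0, 0.005, -0.0], [-0.0, 0.005, -0.0], [-0.0, 0.005, -0.0], [-0.0, 0.005, -0.0], [0.0, 0.005, -0.0], [0.0, 0.005, -0.0], [0.0, 0.005, -0.0], [0.0, 0.005, -0.0], [0.0, 0.005, -0.0]]
end [ 0.6707 -0.2375  0.12  ]
```

>>> {"method": "play_rows", "body": {
  "translation": [
    [9,0,11],
    [18,0,22],
    [23,0,28],
    [25,0,31],
    [25,0,31],
    [24,0,30],
    [22,0,27],
    [19,0,23],
    [13,0,16],
    [7,0,8]
  ],
  "turn": [
    [0,0,0],
    [0,0,0],
    [0,0,0],
    [0,0,0],
    [0,0,0],
    [0,0,0],
    [0,0,0],
    [0,0,0],
    [0,0,0],
    [0,0,0]
  ],
  "fingers": [-1,-1,-1,-1,-1,-1,-1,-1,-1,-1]
}}

```text
time: 6.03
position: [0.6723, -0.2393, 0.1293]
tool_rot: [-1.209, 1.209, -1.21]
ft_force: [-0.5, 0.9, -2.2]
grip_width: 0.157
```

>>> {"method": "play_rows", "body": {
  "translation": [
    [0,5,0],
    [0,10,0],
    [0,14,0],
    [0,15,0],
    [0,15,0],
    [0,14,0],
    [0,12,0],
    [0,9,0],
    [0,6,0],
    [0,4,0]
  ],
  "turn": [
    [0,0.01,0],
    [0,0.01,0],
    [0,0.01,0],
    [0,0.01,0],
    [0,0.01,0],
    [0,0,0],
    [0,0,0],
    [0,0,0],
    [0,0,0],
    [0,0,0]
  ],
  "fingers": [-1,-1,-1,-1,-1,-1,-1,-1,-1,-1]
}}

```text
time: 6.87
position: [0.6706, -0.2368, 0.0247]
tool_rot: [-1.184, 1.247, -1.244]
ft_force: [-0.4, -0.3, -1.7]
grip_width: 0.158
```

Run:
```python
from h import *
im=ctrl.get_image('scene');crop(im,280,150,480,350,3,'pics/s3.png')
s=ctrl.get_state();print(s['position'],s['ft_force'],s['grip_width'])
```

```text
[ 0.67038063 -0.23681956  0.02443541] [-0.05948549  0.71778829 -2.06559019] 0.15354847676237793
```

View pics/s3.png

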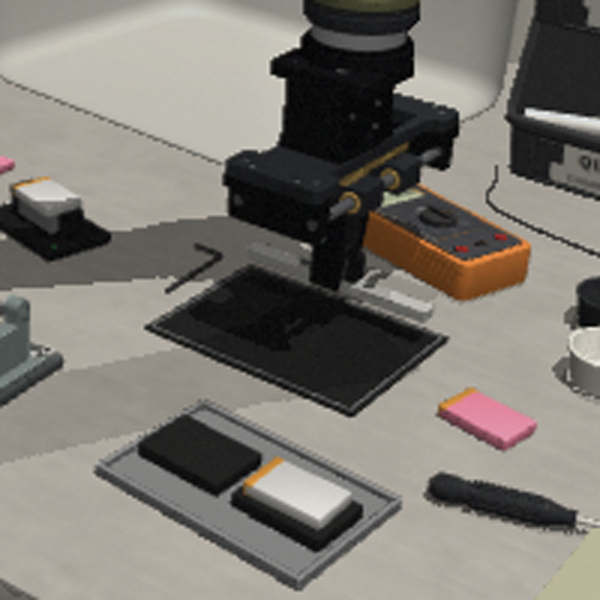

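>>> {"method": "play_rows", "body": {
  "translation": [
    [0,4,0],
    [0,4,0],
    [0,3,0],
    [0,2,0],
    [0,2,0],
    [0,2,0],
    [0,1,0],
    [0,0,0],
    [0,0,0],
    [0,0,0]
  ],
  "turn": [
    [0,0,0],
    [0,0,0],
    [0,0,0],
    [0,0,0],
    [0,0,0],
    [0,0,0],
    [0,0,0],
    [0,0,0],
    [0,0,0],
    [0,0,0]
  ],
  "fingers": [-1,-1,-1,-1,-1,-1,-1,-1,-1,-1]
}}

```text
time: 7.75
position: [0.6709, -0.2369, 0.0078]
tool_rot: [-1.183, 1.246, -1.245]
ft_force: [-0.4, -0.5, -2.2]
grip_width: 0.16
```

>>> {"method": "play_rows", "body": {
  "translation": [
    [0,1,0],
    [0,0,0],
    [0,1,0],
    [0,0,0],
    [0,0,0],
    [0,0,0],
    [0,0,0],
    [0,0,0],
    [0,0,0],
    [0,0,0]
  ],
  "turn": [
    [0,0,0],
    [0,0,0],
    [0,0,0],
    [0,0,0],
    [0,0,0],
    [0,0,0],
    [0,0,0],
    [0,0,0],
    [0,0,0],
    [0,0,0]
  ],
  "fingers": [-1,-1,-1,-1,-1,-1,0,0,0,0]
}}

```text
time: 8.58
position: [0.6709, -0.2369, 0.0055]
tool_rot: [-1.183, 1.246, -1.245]
ft_force: [-0.3, -0.2, 0.8]
grip_width: 0.382
```

>>> {"method": "play_rows", "body": {
  "translation": [
    [0,0,0],
    [0,-3,0],
    [0,-10,0],
    [0,-16,0],
    [0,-20,0],
    [0,-20,0],
    [0,-18,0],
    [0,-16,0],
    [0,-8,0],
    [0,-4,0]
  ],
  "turn": [
    [0,0,0],
    [0,0,0],
    [0,0,0],
    [0,0,0],
    [0,0,0],
    [0,0,0],
    [0,0,0],
    [0,0,0],
    [0,0,0],
    [0,0,0]
  ],
  "fingers": [0,0,0,0,0,0,0,0,0,0]
}}

```text
time: 9.42
position: [0.6719, -0.2378, 0.124]
tool_rot: [-1.181, 1.243, -1.248]
ft_force: [0.5, -0.1, -0.2]
grip_width: 0.498
```

Run:
```python
from h import *
im=ctrl.get_image('scene');crop(im,180,150,440,350,3,'pics/s4.png')
s=ctrl.get_state();print(s['position'],s['ft_force'],s['grip_width'])
```

```text
[ 0.67171716 -0.23763509  0.12345942] [0.22076014 0.29848615 0.40464488] 0.4998703264526199
```

View pics/s4.png

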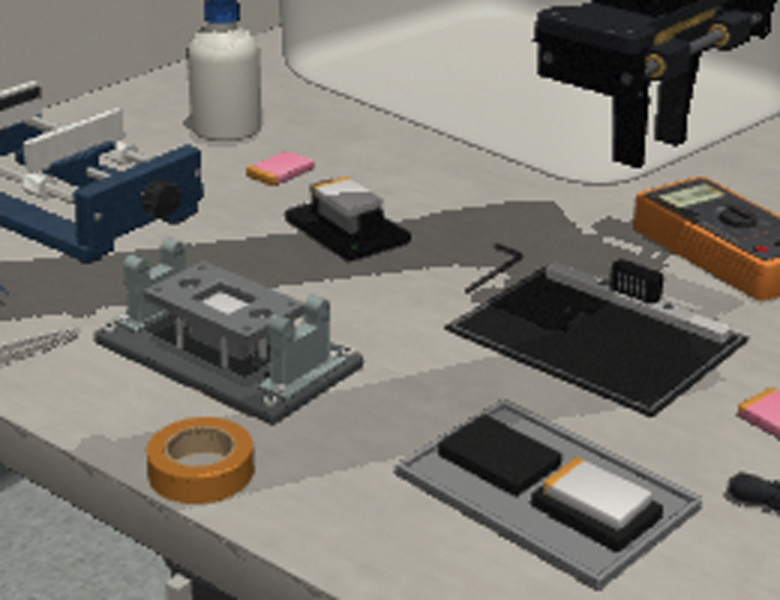

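Run:
```python
from h import *
im=ctrl.get_image('top');cv2.imwrite('pics/top1.png',im);crop(im,210,270,330,345,6,'pics/c3.png')
```

```text
(no output)
```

View pics/c3.png

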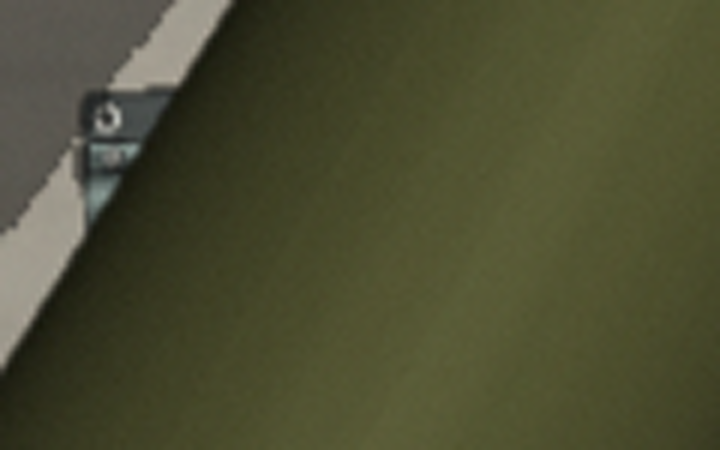

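>>> {"method": "play_rows", "body": {
  "translation": [
    [-7,0,-8],
    [-13,0,-16],
    [-19,0,-23],
    [-22,0,-27],
    [-24,0,-30],
    [-25,0,-31],
    [-25,0,-31],
    [-23,0,-28],
    [-18,0,-22],
    [-9,0,-12]
  ],
  "turn": [
    [0,0,0],
    [0,0,0],
    [0,0,0],
    [0,0,0],
    [0,0,0],
    [0,0,0],
    [0,0,0],
    [0,0,0],
    [0,0,0],
    [0,-0.05,0]
  ],
  "fingers": [1,1,1,1,1,1,1,1,1,1]
}}

```text
time: 10.35
position: [0.4488, -0.0379, 0.1197]
tool_rot: [-1.21, 1.21, -1.202]
ft_force: [0.9, -0.0, -0.0]
grip_width: 0.998
```

>>> {"method": "play_rows", "body": {
  "translation": [
    [0,0,0],
    [0,0,0],
    [0,0,0],
    [0,0,0],
    [0,0,0],
    [0,0,0],
    [0,0,0],
    [0,0,0],
    [0,0,0],
    [0,0,0]
  ],
  "turn": [
    [0,0,0],
    [0,0,0],
    [0,0,0],
    [0,0,0],
    [0,0,0],
    [0,0,0],
    [0,0,0],
    [0,0,0],
    [0,0,0],
    [0,0,0]
  ],
  "fingers": [1,1,1,1,1,1,1,1,1,1]
}}

```text
time: 11.18
position: [0.4524, -0.041, 0.121]
tool_rot: [-1.207, 1.21, -1.208]
ft_force: [0.5, 0.0, 0.1]
grip_width: 0.997
```

Run:
```python
from h import *
plan([(.4433,-.0525,.0385)],0,1,10)
im=ctrl.get_image('scene');crop(im,200,200,310,290,7,'pics/s5.png')
```

```text
t 11.18 from [ 0.4524 -0.041   0.121 ] head -0.0 grip 0.997 F [0.5 0.  0.1] len/row mm 8.4 deg/row 0.0
"translation": [[1.0, 8.0, -1.0], [1.0, 8.0, -1.0], [1.0, 9.0, -1.0], [2.0, 8.0, -1.0], [1.0, 8.0, -1.0], [1.0, 8.0, -0.0], [1.0, 9.0, -1.0], [1.0, 8.0, -1.0], [1.0, 8.0, -1.0], [1.5, 8.5, -1.0]] 
"turn": [[-0.001, -0.0, -0.002], [0.0, -0.0, 0.0], [0.0, -0.0, 0.0], [0.0, -0.0, 0.0], [0.0, -0.0, 0.0], [0.0, -0.0, 0.0], [0.0, -0.0, 0.0], [0.0, -0.0, 0.0], [0.0, -0.0, 0.0], [0.0, -0.0, 0.0]]
end [ 0.4433 -0.0525  0.0385]
```

View pics/s5.png

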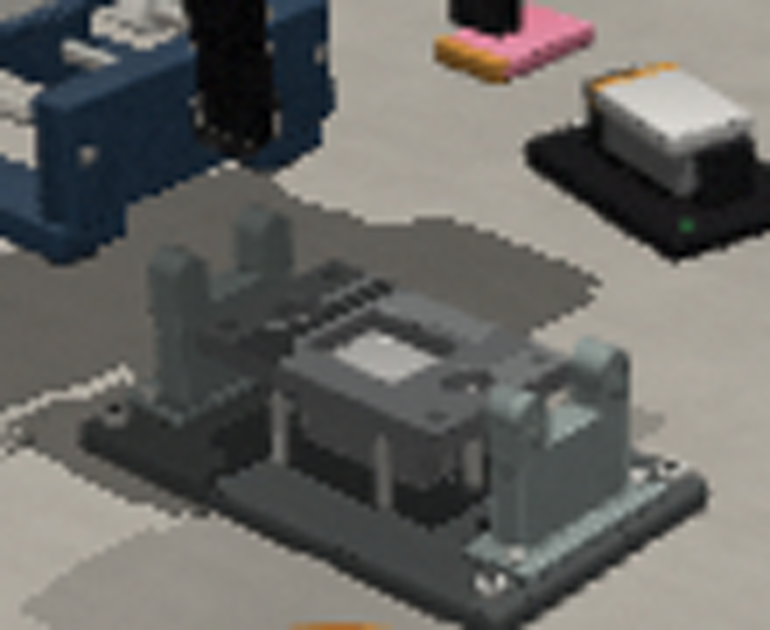

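>>> {"method": "play_rows", "body": {
  "translation": [
    [3,5,-2],
    [4,10,-3],
    [3,13,-2],
    [1.5,14,-2],
    [0,13,0],
    [0,11,0],
    [0,8,0],
    [0,5,0],
    [0,3.5,0],
    [0,0,0]
  ],
  "turn": [
    [0,0,0],
    [0,0,0],
    [0,0,0],
    [0,0,0],
    [0,0,0],
    [0,0,0],
    [0,0,0],
    [0,0,0],
    [0,0,0],
    [0,0,0]
  ],
  "fingers": [1,1,1,1,1,1,1,1,1,0.5]
}}

```text
time: 12.07
position: [0.4429, -0.0524, 0.0379]
tool_rot: [-1.208, 1.21, -1.208]
ft_force: [-0.6, 0.1, 0.5]
grip_width: 0.972
```

>>> {"method": "play_rows", "body": {
  "translation": [
    [0,0,0],
    [0,0,0],
    [0,0,0],
    [0,0,0],
    [0,0,0],
    [0,0,0],
    [0,0,0],
    [0,0,0],
    [0,0,0],
    [0,0,0]
  ],
  "turn": [
    [0,0,0],
    [0,0,0],
    [0,0,0],
    [0,0,0],
    [0,0,0],
    [0,0,0],
    [0,0,0],
    [0,0,0],
    [0,0,0],
    [0,0,0]
  ],
  "fingers": [-1,-1,-1,-1,-1,-1,-1,-1,-1,-1]
}}

```text
time: 12.9
position: [0.4435, -0.0522, 0.0387]
tool_rot: [-1.207, 1.21, -1.208]
ft_force: [-1.3, -0.1, 5.7]
grip_width: 0.636
```

>>> {"method": "play_rows", "body": {
  "translation": [
    [0,-1,0],
    [0,-2,0],
    [0,-3,0],
    [0,-4,0],
    [0,-5,0],
    [0,-5,0],
    [0,-5,0],
    [0,-4,0],
    [0,-1,0],
    [0,0,0]
  ],
  "turn": [
    [0,0,0],
    [0,0,0],
    [0,0,0],
    [0,0,0],
    [0,0,0],
    [0,0,0],
    [0,0,0],
    [0,0,0],
    [0,0,0],
    [0,0,0]
  ],
  "fingers": [-1,-1,-1,-1,-1,-1,-1,-1,-1,-1]
}}

```text
time: 13.73
position: [0.4437, -0.0523, 0.069]
tool_rot: [-1.206, 1.209, -1.208]
ft_force: [0.4, 0.3, -1.5]
grip_width: 0.636
```

Run:
```python
from h import *
s=ctrl.get_state();print(s['position'],s['ft_force'],s['grip_width'])
im=ctrl.get_image('scene');crop(im,190,140,310,290,4,'pics/s6.png')
```

```text
[ 0.44371169 -0.05226368  0.06897257] [ 0.43652678  0.29079238 -1.5021844 ] 0.6362606441214662
```

View pics/s6.png

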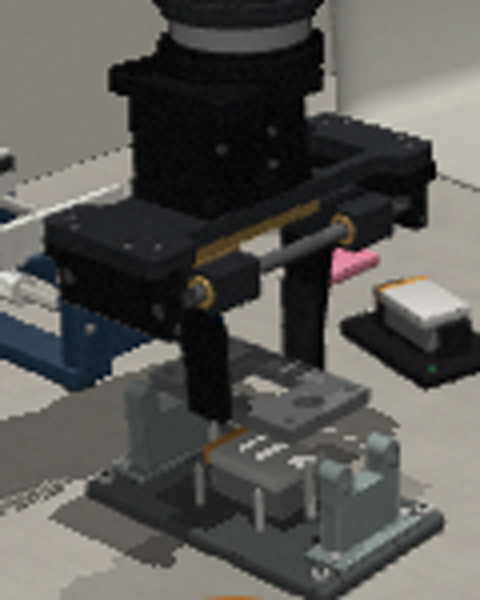

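>>> {"method": "play_rows", "body": {
  "translation": [
    [0,-8,0],
    [3,-16,2],
    [12,-16,10],
    [24,-10,20],
    [28,0,24],
    [29,0,24],
    [28,0,24],
    [25,0,21],
    [20,0,17],
    [12,0,11]
  ],
  "turn": [
    [0,0,0],
    [0,0,0],
    [0,0,0],
    [0,0,0],
    [0,0,0],
    [0,0,0],
    [0,0,0],
    [0,0,0],
    [0,0,0],
    [0,0,0]
  ],
  "fingers": [-1,-1,-1,-1,-1,-1,-1,-1,-1,-1]
}}

```text
time: 14.62
position: [0.5973, -0.2363, 0.118]
tool_rot: [-1.209, 1.21, -1.211]
ft_force: [0.3, -0.5, -0.8]
grip_width: 0.639
```

>>> {"method": "play_rows", "body": {
  "translation": [
    [0,6,0],
    [0,12,0],
    [0,16,0],
    [0,18,0],
    [0,17,0],
    [0,14,0],
    [0,11,0],
    [0,8,0],
    [0,4,0],
    [0,0,0]
  ],
  "turn": [
    [0,0.01,0],
    [0,0.01,0],
    [0,0.01,0],
    [0,0.01,0],
    [0,0.01,0],
    [0,0,0],
    [0,0,0],
    [0,0,0],
    [0,0,0],
    [0,0,0]
  ],
  "fingers": [-1,-1,-1,-1,-1,-1,-1,-1,-1,-1]
}}

```text
time: 15.45
position: [0.5959, -0.2328, 0.0115]
tool_rot: [-1.184, 1.247, -1.244]
ft_force: [-1.1, -0.8, 0.5]
grip_width: 0.639
```

Run:
```python
from h import *
s=ctrl.get_state();print(s['position'],s['ft_force'],s['grip_width'])
im=ctrl.get_image('scene');crop(im,280,150,460,330,3.3,'pics/s7.png')
```

```text
[ 0.59590899 -0.23277775  0.01147001] [-1.05263577 -0.83893413  0.52579645] 0.638914132631026
```

View pics/s7.png

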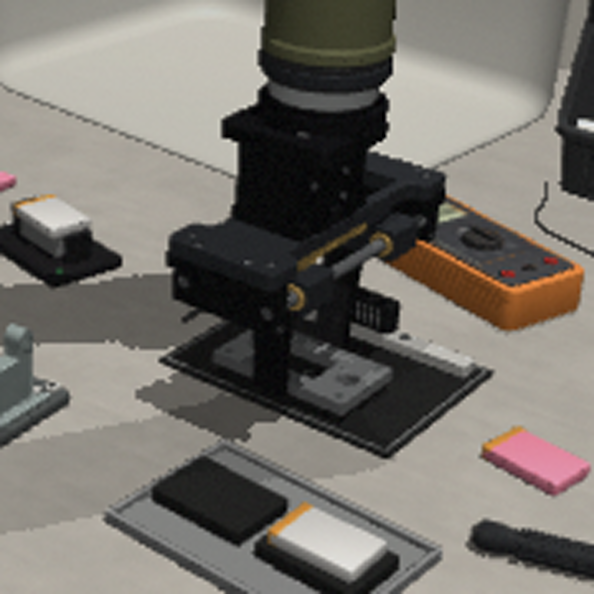

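>>> {"method": "play_rows", "body": {
  "translation": [
    [0,2,0],
    [0,2,0],
    [0,1,0],
    [0,1,0],
    [0,1,0],
    [0,1,0],
    [0,0,0],
    [0,0,0],
    [0,0,0],
    [0,0,0]
  ],
  "turn": [
    [0,0,0],
    [0,0,0],
    [0,0,0],
    [0,0,0],
    [0,0,0],
    [0,0,0],
    [0,0,0],
    [0,0,0],
    [0,0,0],
    [0,0,0]
  ],
  "fingers": [-1,-1,-1,-1,-1,-1,-1,-1,-1,-1]
}}

```text
time: 16.33
position: [0.5965, -0.2333, 0.0046]
tool_rot: [-1.183, 1.246, -1.245]
ft_force: [-1.6, 1.1, 3.9]
grip_width: 0.639
```

>>> {"method": "play_rows", "body": {
  "translation": [
    [0,0,0],
    [0,0,0],
    [0,0,0],
    [0,0,0],
    [0,0,0],
    [0,-6,0],
    [0,-15,0],
    [0,-22,0],
    [0,-28,0],
    [0,-29,0]
  ],
  "turn": [
    [0,0,0],
    [0,0,0],
    [0,0,0],
    [0,0,0],
    [0,0,0],
    [0,0,0],
    [0,0,0],
    [0,0,0],
    [0,0,0],
    [0,0,0]
  ],
  "fingers": [0.65,0.65,0.65,0.65,0.65,0.65,0.65,0.65,0.65,0.65]
}}

```text
time: 17.17
position: [0.596, -0.2336, 0.1062]
tool_rot: [-1.183, 1.247, -1.245]
ft_force: [0.2, -1.1, -0.7]
grip_width: 0.821
```

Run:
```python
from h import *
s=ctrl.get_state();print(s['position'],s['ft_force'],s['grip_width'])
im=ctrl.get_image('scene');crop(im,190,150,430,340,3.3,'pics/s8.png')
plan([(.52,-.15,.115),(.4433,-.0525,.105)],0,1,10)
```

```text
[ 0.59598182 -0.23357389  0.10615433] [ 0.15803189 -1.08514755 -0.72696877] 0.8212914426704585
t 17.22 from [ 0.5996 -0.2355  0.1131] head -2.9 grip 0.83 F [ 2.  -1.6  3.7] len/row mm 24.1 deg/row 0.29
"translation": [[-17.0, -1.0, -17.0], [-17.0, 0.0, -18.0], [-17.0, -0.0, -17.0], [-17.0, -1.0, -17.0], [-17.0, 0.0, -16.0], [-19.0, 2.0, -16.0], [-18.0, 2.0, -15.0], [-19.0, 2.0, -15.0], [-19.0, 2.0, -15.0], [-18.4, 1.8, -15.3]] 
"turn": [[-0.01, -0.005, 0.0], [-0.0, -0.005, 0.0], [-0.0, -0.005, 0.0], [-0.0, -0.005, 0.0], [-0.0, -0.005, 0.0], [-0.0, -0.005, 0.0], [-0.0, -0.005, 0.0], [-0.0, -0.006, 0.0], [-0.0, -0.005, 0.0], [-0.0, -0.005, 0.0]]
end [ 0.4433 -0.0525  0.105 ]
```

View pics/s8.png

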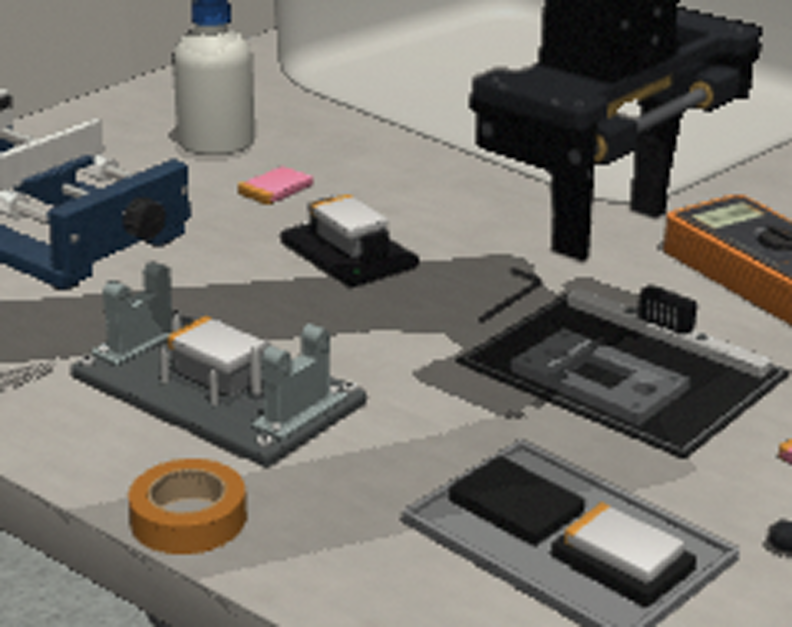

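>>> {"method": "play_rows", "body": {
  "translation": [
    [0,0,0],
    [-10,0,-8],
    [-18,0,-15],
    [-25,0,-21],
    [-28,0,-24],
    [-28,0,-24],
    [-27,0,-23],
    [-22,0,-18],
    [-15,0,-13],
    [-8,0,-7]
  ],
  "turn": [
    [0,-0.05,0],
    [0,0,0],
    [0,0,0],
    [0,0,0],
    [0,0,0],
    [0,0,0],
    [0,0,0],
    [0,0,0],
    [0,0,0],
    [0,0,0]
  ],
  "fingers": [0.65,0.65,0.65,0.65,0.65,0.65,0.65,0.65,0.65,0.65]
}}

```text
time: 18.05
position: [0.442, -0.0502, 0.1053]
tool_rot: [-1.206, 1.209, -1.205]
ft_force: [0.3, -0.2, -0.2]
grip_width: 0.825
```

>>> {"method": "play_rows", "body": {
  "translation": [
    [0,4,0],
    [0,9,0],
    [0,12,0],
    [0,13,0],
    [0,12,0],
    [0,10,0],
    [0,7,0],
    [0,4.5,0],
    [0,3,0],
    [0,0,0]
  ],
  "turn": [
    [0,0,0],
    [0,0,0],
    [0,0,0],
    [0,0,0],
    [0,0,0],
    [0,0,0],
    [0,0,0],
    [0,0,0],
    [0,0,0],
    [0,0,0]
  ],
  "fingers": [0.5,0.5,0.5,0.5,0.5,0.5,0.5,0.5,0.5,0.5]
}}

```text
time: 18.88
position: [0.4433, -0.0526, 0.0296]
tool_rot: [-1.208, 1.21, -1.209]
ft_force: [-0.3, 1.0, 0.2]
grip_width: 0.753
```

Run:
```python
from h import *
s=ctrl.get_state();print(s['position'],s['ft_force'],s['grip_width'])
im=ctrl.get_image('scene');crop(im,190,180,310,290,6,'pics/s9.png')
```

```text
[ 0.44325903 -0.05262326  0.02957532] [-0.29833895  1.04459278  0.21448875] 0.7531513989608858
```

View pics/s9.png

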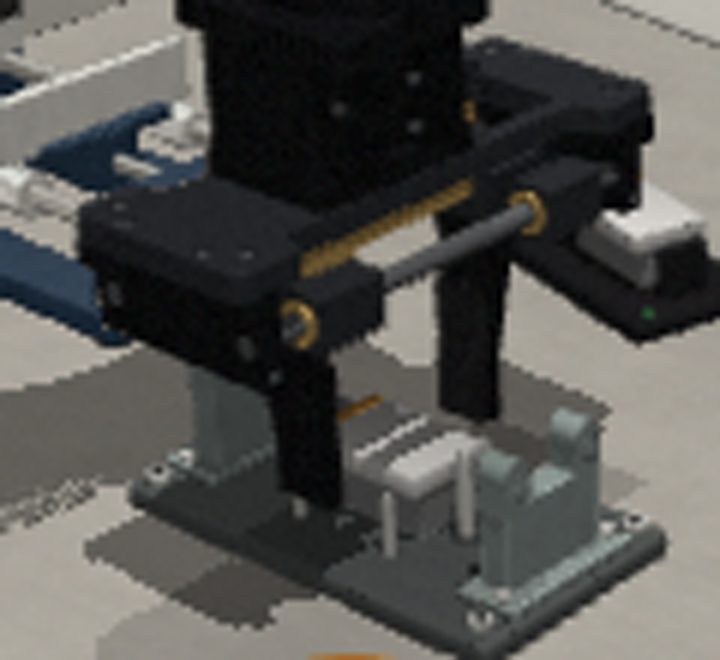

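>>> {"method": "play_rows", "body": {
  "translation": [
    [0,0,0],
    [0,0,0],
    [0,0,0],
    [0,0,0],
    [0,0,0],
    [0,0,0],
    [0,0,0],
    [0,0,0],
    [0,0,0],
    [0,0,0]
  ],
  "turn": [
    [0,0,0],
    [0,0,0],
    [0,0,0],
    [0,0,0],
    [0,0,0],
    [0,0,0],
    [0,0,0],
    [0,0,0],
    [0,0,0],
    [0,0,0]
  ],
  "fingers": [-1,-1,-1,-1,-1,-1,-1,-1,-1,-1],
  "grip_force": 15
}}

```text
time: 19.77
position: [0.4435, -0.0522, 0.0301]
tool_rot: [-1.207, 1.21, -1.208]
ft_force: [-0.5, 0.4, 3.0]
grip_width: 0.383
```

>>> {"method": "play_rows", "body": {
  "translation": [
    [0,-1,0],
    [0,-2,0],
    [0,-3,0],
    [0,-5,0],
    [0,-8,0],
    [0,-12,0],
    [0,-15,0],
    [0,-12,0],
    [0,-8,0],
    [0,-4,0]
  ],
  "turn": [
    [0,0,0],
    [0,0,0],
    [0,0,0],
    [0,0,0],
    [0,0,0],
    [0,0,0],
    [0,0,0],
    [0,0,0],
    [0,0,0],
    [0,0,0]
  ],
  "fingers": [-1,-1,-1,-1,-1,-1,-1,-1,-1,-1]
}}

```text
time: 20.6
position: [0.4442, -0.0524, 0.1016]
tool_rot: [-1.205, 1.208, -1.209]
ft_force: [0.2, 0.3, -0.1]
grip_width: 0.386
```

Run:
```python
from h import *
s=ctrl.get_state();print(s['position'],s['ft_force'],s['grip_width'])
im=ctrl.get_image('scene');crop(im,190,140,310,290,5,'pics/s10.png')
im=ctrl.get_image('top');crop(im,200,260,450,340,3,'pics/t10.png')
```

```text
[ 0.44421293 -0.0523683   0.10158322] [ 0.18994548  0.31655982 -0.09115081] 0.3862742122401419
```

View pics/s10.png

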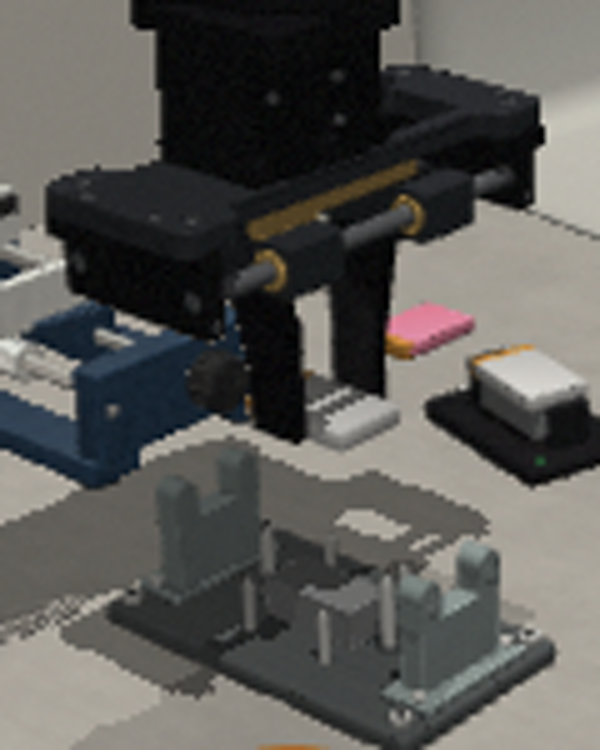

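View pics/t10.png

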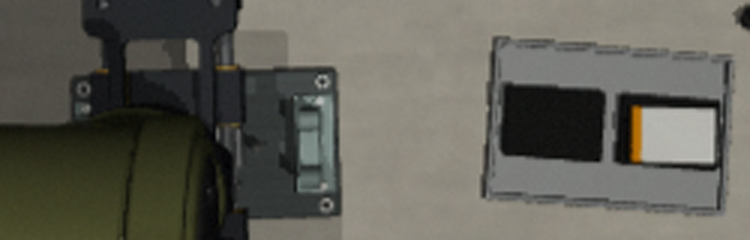

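>>> {"method": "play_rows", "body": {
  "translation": [
    [8,0,0],
    [18,0,1],
    [26,0,1],
    [30,0,1],
    [31,0,1.5],
    [30,0,1],
    [28,0,1],
    [22,0,1],
    [15,0,1],
    [8,0,0]
  ],
  "turn": [
    [0,0,0],
    [0,0,0],
    [0,0,0],
    [0,0,0],
    [0,0,0],
    [0,0,0],
    [0,0,0],
    [0,0,0],
    [0,0,0],
    [0,0,0]
  ],
  "fingers": [-1,-1,-1,-1,-1,-1,-1,-1,-1,-1]
}}

```text
time: 21.53
position: [0.4505, -0.2715, 0.0989]
tool_rot: [-1.209, 1.212, -1.211]
ft_force: [0.1, -0.0, -0.7]
grip_width: 0.389
```

>>> {"method": "play_rows", "body": {
  "translation": [
    [0,4,0],
    [0,8,0],
    [0,11,0],
    [0,12,0],
    [0,12,0],
    [0,10,0],
    [0,7,0],
    [0,6,0],
    [0,3,0],
    [0,0,0]
  ],
  "turn": [
    [0,0.02,0],
    [0,0.02,0],
    [0,0.02,0],
    [0,0.02,0],
    [0,0.018,0],
    [0,0,0],
    [0,0,0],
    [0,0,0],
    [0,0,0],
    [0,0,0]
  ],
  "fingers": [-1,-1,-1,-1,-1,-1,-1,-1,-1,-1]
}}

```text
time: 22.37
position: [0.4515, -0.2682, 0.0259]
tool_rot: [-1.16, 1.282, -1.279]
ft_force: [0.4, -1.1, -0.7]
grip_width: 0.388
```

Run:
```python
from h import *
s=ctrl.get_state();print(s['position'],s['ft_force'],s['grip_width'])
im=ctrl.get_image('scene');crop(im,290,180,430,350,4.4,'pics/s11.png')
```

```text
[ 0.45148388 -0.26817451  0.025932  ] [ 0.37344252 -1.07291826 -0.74248651] 0.38770207322172523
```

View pics/s11.png

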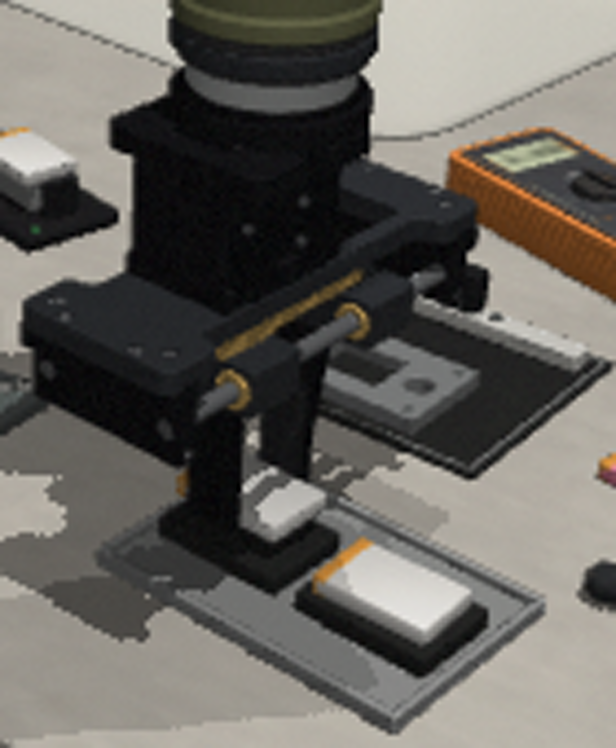

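>>> {"method": "play_rows", "body": {
  "translation": [
    [0,3,0],
    [0,3,0],
    [0,2,0],
    [0,1,0],
    [0,1,0],
    [0,0.5,0],
    [0,0.5,0],
    [0,0,0],
    [0,0,0],
    [0,0,0]
  ],
  "turn": [
    [0,0,0],
    [0,0,0],
    [0,0,0],
    [0,0,0],
    [0,0,0],
    [0,0,0],
    [0,0,0],
    [0,0,0],
    [0,0,0],
    [0,0,0]
  ],
  "fingers": [-1,-1,-1,-1,-1,-1,-1,-1,-1,-1]
}}

```text
time: 23.25
position: [0.4519, -0.2682, 0.0161]
tool_rot: [-1.159, 1.282, -1.279]
ft_force: [-1.6, 1.3, 4.2]
grip_width: 0.383
```

Contact on the pad. Next I release slowly and retreat.

>>> {"method": "play_rows", "body": {
  "translation": [
    [0,0,0],
    [0,0,0],
    [0,0,0],
    [0,0,0],
    [0,0,0],
    [0,-6,0],
    [0,-14,0],
    [0,-20,0],
    [0,-24,0],
    [0,-24,0]
  ],
  "turn": [
    [0,0,0],
    [0,0,0],
    [0,0,0],
    [0,0,0],
    [0,0,0],
    [0,0,0],
    [0,0,0],
    [0,0,0],
    [0,0,0],
    [0,0,0]
  ],
  "fingers": [0.3,0.3,0.3,0.3,0.3,0.3,0.3,0.3,0.3,0.3]
}}

```text
time: 24.08
position: [0.4515, -0.2688, 0.1054]
tool_rot: [-1.159, 1.282, -1.281]
ft_force: [0.2, 0.9, -0.2]
grip_width: 0.648
```

Run:
```python
from h import *
im=ctrl.get_image('scene');crop(im,190,180,430,350,3.3,'pics/s12.png')
plan([(.55,-.13,.12),(.6416,.006,.11)],-17.2,1,12)
```

```text
t 24.13 from [ 0.4543 -0.2707  0.11  ] head -5.71 grip 0.644 F [ 2.3 -2.6  2.2] len/row mm 27.9 deg/row -0.96
"translation": [[-24.0, -2.0, 13.0], [-25.0, -1.0, 13.0], [-25.0, -2.0, 13.0], [-25.0, -1.0, 12.0], [-25.0, -2.0, 11.0], [-26.0, -2.0, 12.0], [-26.0, 2.0, 10.0], [-26.0, 1.0, 10.0], [-26.0, 2.0, 10.0], [-26.0, 2.0, 10.0]] 
"turn": [[-0.008, 0.017, -0.001], [0.0, 0.016, 0.0], [0.0, 0.017, 0.0], [0.0, 0.017, 0.0], [0.0, 0.017, 0.0], [0.0, 0.016, 0.0], [0.0, 0.017, 0.0], [0.0, 0.017, 0.0], [0.0, 0.016, 0.0], [0.0, 0.017, 0.0]]
"translation": [[-26.0, 1.0, 9.0], [-26.8, 2.0, 8.0]] 
"turn": [[0.0, 0.017, 0.0], [0.0, 0.017, 0.0]]
end [0.6416 0.006  0.11  ]
```

View pics/s12.png

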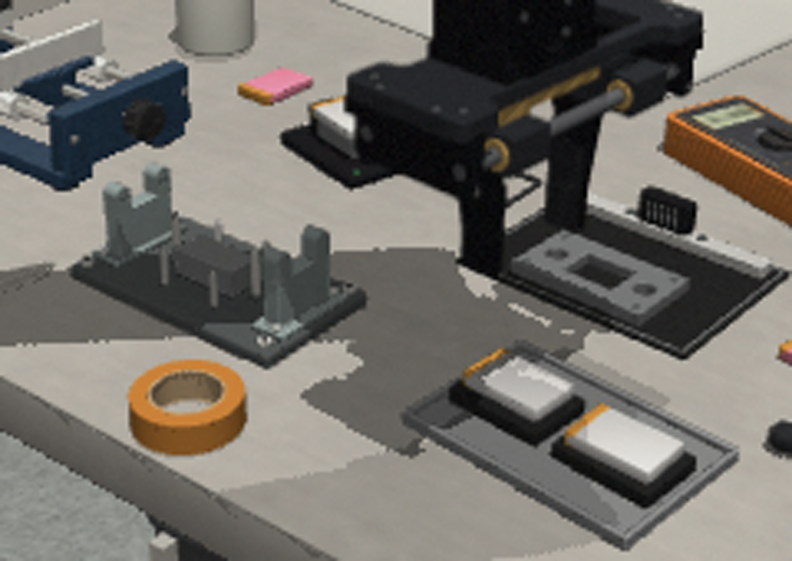

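The fresh cell is the silvery block with the orange tab, lying in the black cradle at top-view pixel (233,202). The pink blocks at (172,178) and (443,219) lie bare on the bench, so they're decoys. The enlarged crop c1 already confirmed this.

>>> {"method": "play_rows", "body": {
  "translation": [
    [-12,0,7],
    [-24,0,13],
    [-32,0,18],
    [-35,0,19],
    [-35,0,19],
    [-35,0,19],
    [-34,0,19],
    [-30,0,17],
    [-20,0,11],
    [-11,0,6]
  ],
  "turn": [
    [0,0,0],
    [0,0,0],
    [0,0,0],
    [0,0,0],
    [0,0,0],
    [0,0,0],
    [0,0,0],
    [0,0,0],
    [0,0,0],
    [0,0,0]
  ],
  "fingers": [0.5,0.5,0.5,0.5,0.5,0.5,0.5,0.5,0.5,0.5]
}}

```text
time: 24.97
position: [0.6273, -0.0118, 0.105]
tool_rot: [-1.16, 1.277, -1.276]
ft_force: [-0.1, 0.9, 0.7]
grip_width: 0.75
```

>>> {"method": "play_rows", "body": {
  "translation": [
    [-11,0,7],
    [-8,0,5],
    [-5,3,2],
    [0,8,0],
    [0,10,0],
    [0,10,0],
    [0,9,0],
    [0,5,0],
    [0,3,0],
    [0,0,0]
  ],
  "turn": [
    [0,0,0],
    [0,0,0],
    [0,0,0],
    [0,0.04,0],
    [0,0.04,0],
    [0,0.04,0],
    [0,0.04,0],
    [0,0.04,0],
    [0,0,0],
    [0,0,0]
  ],
  "fingers": [0.5,0.5,0.5,0.5,0.5,0.5,0.5,0.5,0.5,0.5]
}}

```text
time: 25.8
position: [0.6408, 0.0051, 0.0556]
tool_rot: [-1.052, 1.427, -1.424]
ft_force: [-0.3, 0.6, -0.4]
grip_width: 0.747
```

Run:
```python
from h import *
im=ctrl.get_image('scene');crop(im,230,130,370,260,5,'pics/s13.png')
plan([(.6416,.006,.028)],-17.1,1,10)
```

```text
t 25.85 from [0.6412 0.0053 0.0562] head -17.1 grip 0.75 F [ 0.3  0.2 -0.4] len/row mm 2.8 deg/row 0.0
"translation": [[-0.0, 3.0, 0.0], [-0.0, 3.0, 0.0], [-0.0, 2.0, 0.0], [-0.0, 3.0, 0.0], [-0.0, 3.0, 0.0], [-0.0, 3.0, 0.0], [-1.0, 3.0, 0.0], [0.0, 3.0, 0.0], [0.0, 2.0, 0.0], [0.2, 3.2, 0.2]] 
"turn": [[0.0, -0.0, -0.002], [0.0, -0.0, 0.0], [0.0, -0.0, 0.0], [0.0, -0.0, 0.0], [0.0, -0.0, 0.0], [0.0, -0.0, 0.0], [0.0, -0.0, 0.0], [0.0, -0.0, 0.0], [0.0, -0.0, 0.0], [0.0, -0.0, 0.0]]
end [0.6416 0.006  0.028 ]
```

View pics/s13.png

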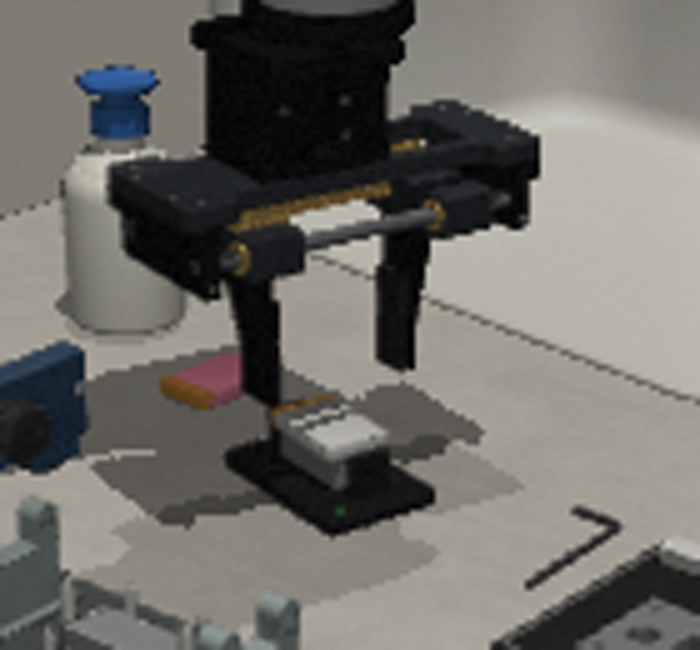

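>>> {"method": "play_rows", "body": {
  "translation": [
    [-0.5,4,0],
    [0,5,0],
    [0,5,0],
    [0,5,0],
    [0,4,0],
    [0,3,0],
    [0,2,0],
    [0,0,0],
    [0,0,0],
    [0,0,0]
  ],
  "turn": [
    [0,0,0],
    [0,0,0],
    [0,0,0],
    [0,0,0],
    [0,0,0],
    [0,0,0],
    [0,0,0],
    [0,0,0],
    [0,0,0],
    [0,0,0]
  ],
  "fingers": [0.5,0.5,0.5,0.5,0.5,0.5,0.5,0.5,-1,-1]
}}

```text
time: 26.68
position: [0.642, 0.0069, 0.0285]
tool_rot: [-1.051, 1.426, -1.424]
ft_force: [0.2, -0.4, -0.6]
grip_width: 0.673
```

>>> {"method": "play_rows", "body": {
  "translation": [
    [0,0,0],
    [0,0,0],
    [0,0,0],
    [0,0,0],
    [0,0,0],
    [0,0,0],
    [0,0,0],
    [0,0,0],
    [0,-1,0],
    [0,-2,0]
  ],
  "turn": [
    [0,0,0],
    [0,0,0],
    [0,0,0],
    [0,0,0],
    [0,0,0],
    [0,0,0],
    [0,0,0],
    [0,0,0],
    [0,0,0],
    [0,0,0]
  ],
  "fingers": [-1,-1,-1,-1,-1,-1,-1,-1,-1,-1]
}}

```text
time: 27.52
position: [0.6415, 0.007, 0.0309]
tool_rot: [-1.052, 1.426, -1.424]
ft_force: [-0.5, -0.7, -0.6]
grip_width: 0.385
```

>>> {"method": "play_rows", "body": {
  "translation": [
    [0,-4,0],
    [0,-8,0],
    [0,-11,0],
    [0,-13,0],
    [0,-13,0],
    [0,-11,0],
    [0,-7,0],
    [0,-3,0],
    [0,0,0],
    [0,0,0]
  ],
  "turn": [
    [0,0,0],
    [0,0,0],
    [0,-0.03,0],
    [0,-0.05,0],
    [0,-0.06,0],
    [0,-0.06,0],
    [0,-0.06,0],
    [0,-0.038,0],
    [0,0,0],
    [0,0,0]
  ],
  "fingers": [-1,-1,-1,-1,-1,-1,-1,-1,-1,-1]
}}

```text
time: 28.35
position: [0.6422, 0.0068, 0.1023]
tool_rot: [-1.206, 1.209, -1.209]
ft_force: [0.2, -0.7, 0.6]
grip_width: 0.392
```

Run:
```python
from h import *
im=ctrl.get_image('scene');crop(im,230,130,370,260,5,'pics/s14.png')
im=ctrl.get_image('top');crop(im,190,170,330,340,3.5,'pics/t14.png')
plan([(.4433,-.0525,.09)],0,1,10)
```

```text
t 28.45 from [0.6416 0.0068 0.1014] head -0.03 grip 0.388 F [-0.3 -0.3  0.3] len/row mm 20.7 deg/row 0.0
"translation": [[6.0, 1.0, -20.0], [6.0, 1.0, -20.0], [6.0, 1.0, -19.0], [6.0, 2.0, -20.0], [6.0, 1.0, -20.0], [6.0, 1.0, -20.0], [6.0, 1.0, -20.0], [6.0, 1.0, -20.0], [5.0, 1.0, -19.0], [6.4, 1.4, -20.3]] 
"turn": [[-0.001, -0.0, -0.002], [0.0, -0.0, -0.0], [0.0, -0.0, -0.0], [0.0, -0.0, -0.0], [0.0, -0.0, -0.0], [0.0, -0.0, -0.0], [0.0, -0.0, -0.0], [0.0, -0.0, -0.0], [0.0, -0.0, -0.0], [0.0, -0.0, -0.0]]
end [ 0.4433 -0.0525  0.09  ]
```

View pics/s14.png

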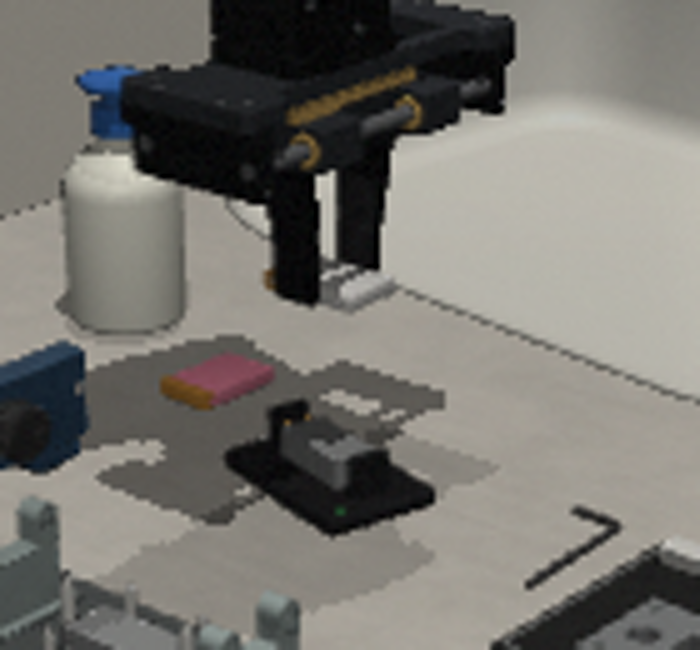

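View pics/t14.png

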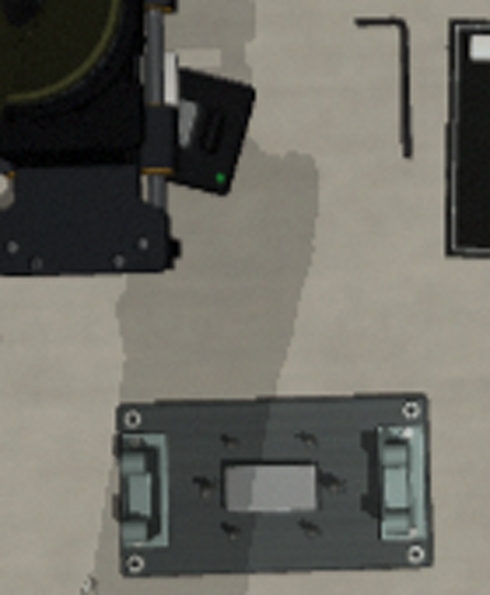

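Run:
```python
from h import *
f=lambda x,y,z: ray('top',(x/3.5+190-.36,y/3.5+170-.36),z)
w=np.array([f(*p,.028) for p in [(222,464),(317,461),(318,510),(224,513)]]);print(w.mean(0),np.degrees(np.arctan2(*(w[1]-w[0]+w[2]-w[3])[[1,0]])))
w=np.array([f(*p,.010) for p in [(132,419),(411,410),(416,553),(135,564)]]);print(w.mean(0))
e=f(178,80,.108);print('cell right edge',e,'-> centre y',e[1]+.026)
# dowel tops z .043 pins
```

```text
[ 0.44375696 -0.05223762  0.028     ] -89.8083233098063
[ 0.4427487  -0.05218735  0.01      ]
cell right edge [ 0.64588888 -0.01994149  0.108     ] -> centre y 0.006058506559220526
```

>>> {"method": "play_rows", "body": {
  "translation": [
    [2,0,-8],
    [5,0,-17],
    [7,0,-24],
    [8,0,-27],
    [9,0,-29],
    [9,0,-28],
    [7.5,0,-26],
    [6,0,-20],
    [4,0,-13],
    [1.5,0,-6]
  ],
  "turn": [
    [0,0,0],
    [0,0,0],
    [0,0,0],
    [0,0,0],
    [0,0,0],
    [0,0,0],
    [0,0,0],
    [0,0,0],
    [0,0,0],
    [0,0,0]
  ],
  "fingers": [-1,-1,-1,-1,-1,-1,-1,-1,-1,-1]
}}

```text
time: 29.28
position: [0.441, -0.0526, 0.1002]
tool_rot: [-1.207, 1.213, -1.206]
ft_force: [0.8, 0.2, -0.3]
grip_width: 0.392
```

>>> {"method": "play_rows", "body": {
  "translation": [
    [0,0,0],
    [0,3,0],
    [0,6,0],
    [0,9,0],
    [0,10,0],
    [0,9,0],
    [0,6,0],
    [0,4,0],
    [0,3,0],
    [0,0,0]
  ],
  "turn": [
    [0,0,0],
    [0,0,0],
    [0,0,0],
    [0,0,0],
    [0,0,0],
    [0,0,0],
    [0,0,0],
    [0,0,0],
    [0,0,0],
    [0,0,0]
  ],
  "fingers": [-1,-1,-1,-1,-1,-1,-1,-1,-1,-1]
}}

```text
time: 30.12
position: [0.4434, -0.0523, 0.0503]
tool_rot: [-1.209, 1.21, -1.208]
ft_force: [-0.2, 0.5, -0.7]
grip_width: 0.389
```

Run:
```python
from h import *
im=ctrl.get_image('scene');crop(im,190,150,310,290,5,'pics/s15.png')
plan([(.4433,-.0523,.031)],0,1,10)
```

```text
t 30.17 from [ 0.4437 -0.0522  0.0508] head -0.01 grip 0.389 F [-0.   0.6 -0.2] len/row mm 2.0 deg/row 0.0
"translation": [[0.0, 2.0, -0.0], [0.0, 2.0, -0.0], [0.0, 2.0, -0.0], [0.0, 2.0, -0.0], [0.0, 2.0, -0.0], [0.0, 2.0, -0.0], [0.0, 2.0, -0.0], [0.0, 2.0, -0.0], [0.0, 2.0, -0.0], [0.1, 1.8, -0.4]] 
"turn": [[-0.0, -0.0, -0.001], [-0.0, -0.0, -0.0], [-0.0, -0.0, -0.0], [-0.0, -0.0, -0.0], [-0.0, -0.0, -0.0], [-0.0, -0.0, -0.0], [-0.0, -0.0, -0.0], [-0.0, -0.0, -0.0], [-0.0, -0.0, -0.0], [-0.0, -0.0, -0.0]]
end [ 0.4433 -0.0523  0.031 ]
```

View pics/s15.png

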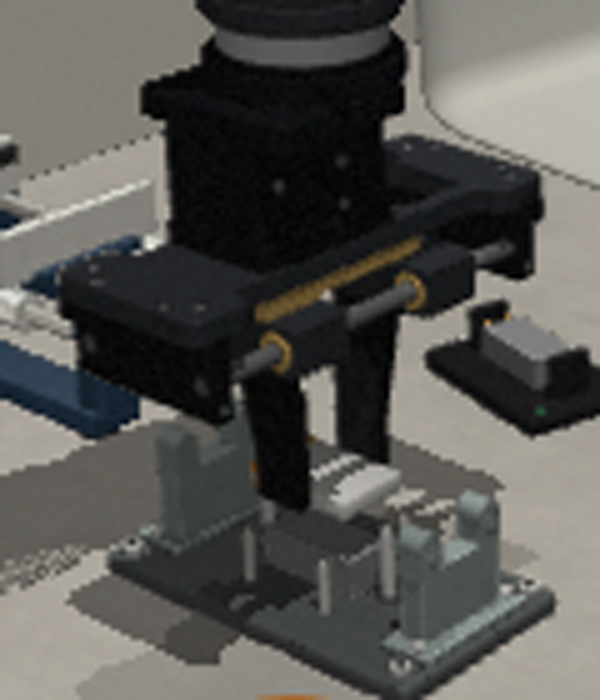

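Centred over the seat; lowering.

>>> {"method": "play_rows", "body": {
  "translation": [
    [0,3,0],
    [0,4,0],
    [0,4,0],
    [0,3,0],
    [0,2,0],
    [0,2,0],
    [0,1,0],
    [0,1,0],
    [0,0,0],
    [0,0,0]
  ],
  "turn": [
    [0,0,0],
    [0,0,0],
    [0,0,0],
    [0,0,0],
    [0,0,0],
    [0,0,0],
    [0,0,0],
    [0,0,0],
    [0,0,0],
    [0,0,0]
  ],
  "fingers": [-1,-1,-1,-1,-1,-1,-1,-1,-1,-1]
}}

```text
time: 31.0
position: [0.4439, -0.0521, 0.031]
tool_rot: [-1.207, 1.21, -1.208]
ft_force: [0.3, 0.6, -0.3]
grip_width: 0.386
```

>>> {"method": "play_rows", "body": {
  "translation": [
    [0,0.5,0],
    [0,0.5,0],
    [0,0,0],
    [0,0,0],
    [0,0,0],
    [0,0,0],
    [0,0,0],
    [0,0,0],
    [0,0,0],
    [0,0,0]
  ],
  "turn": [
    [0,0,0],
    [0,0,0],
    [0,0,0],
    [0,0,0],
    [0,0,0],
    [0,0,0],
    [0,0,0],
    [0,0,0],
    [0,0,0],
    [0,0,0]
  ],
  "fingers": [-1,-1,-1,-1,-1,-1,-1,-1,-1,-1]
}}

```text
time: 31.83
position: [0.444, -0.052, 0.0302]
tool_rot: [-1.207, 1.21, -1.208]
ft_force: [-1.7, -0.2, 5.7]
grip_width: 0.389
```

>>> {"method": "play_rows", "body": {
  "translation": [
    [0,0,0],
    [0,0,0],
    [0,0,0],
    [0,0,0],
    [0,0,0],
    [0,-5,0],
    [0,-12,0],
    [0,-20,0],
    [0,-24,0],
    [0,-19,0]
  ],
  "turn": [
    [0,0,0],
    [0,0,0],
    [0,0,0],
    [0,0,0],
    [0,0,0],
    [0,0,0],
    [0,0,0],
    [0,0,0],
    [0,0,0],
    [0,0,0]
  ],
  "fingers": [0.4,0.4,0.4,0.4,0.4,0.4,0.4,0.4,0.4,0.4]
}}

```text
time: 32.67
position: [0.444, -0.0526, 0.1116]
tool_rot: [-1.206, 1.209, -1.209]
ft_force: [1.6, 1.2, -0.1]
grip_width: 0.7
```

Run:
```python
from h import *
im=ctrl.get_image('scene');crop(im,190,150,430,340,3.3,'pics/s16.png')
im=ctrl.get_image('top');cv2.imwrite('pics/top16.png',im);crop(im,300,165,450,340,3.4,'pics/t16.png')
plan([(.5963,-.2335,.105)],-2.9,1,10)
```

```text
t 32.77 from [ 0.4463 -0.0521  0.1131] head -0.0 grip 0.699 F [0.5 0.5 0.1] len/row mm 23.5 deg/row -0.29
"translation": [[18.0, 1.0, 15.0], [18.0, 1.0, 15.0], [18.0, 0.0, 15.0], [18.0, 1.0, 16.0], [18.0, 1.0, 15.0], [18.0, 1.0, 15.0], [17.0, 1.0, 16.0], [18.0, 0.0, 15.0], [17.0, 1.0, 16.0], [17.9, 1.1, 16.0]] 
"turn": [[-0.007, 0.005, -0.004], [0.0, 0.005, -0.0], [0.0, 0.005, -0.0], [0.0, 0.005, -0.0], [0.0, 0.005, -0.0], [0.0, 0.005, -0.0], [0.0, 0.005, -0.0], [0.0, 0.005, -0.0], [0.0, 0.006, -0.0], [0.0, 0.005, -0.0]]
end [ 0.5963 -0.2335  0.105 ]
```

View pics/s16.png

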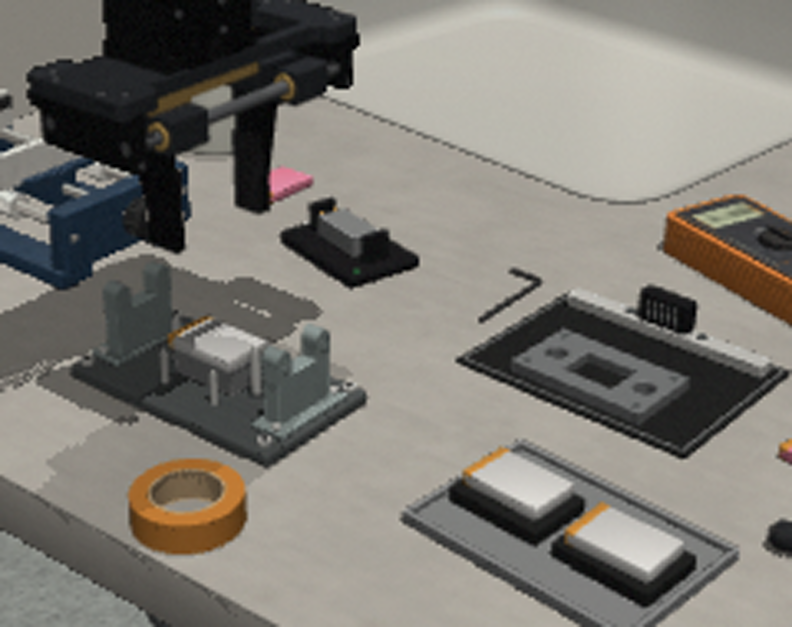

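View pics/t16.png

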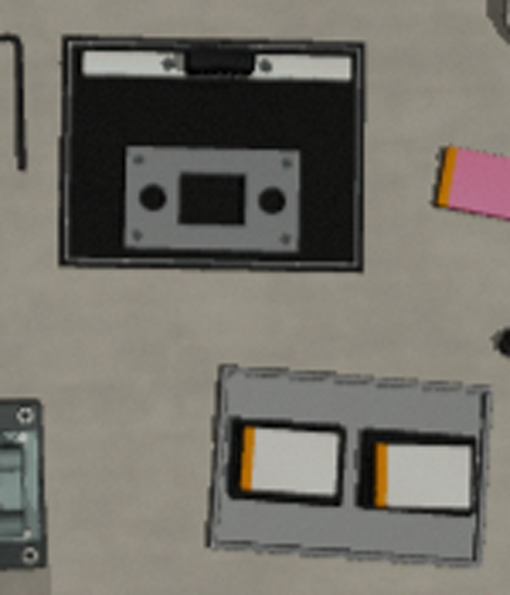

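Run:
```python
from h import *
f=lambda x,y,z: ray('top',(x/3.4+300-.36,y/3.4+165-.36),z)
for n,c,z in [('frame',[(125,146),(299,150),(299,251),(124,248)],.011),('bar',[(83,52),(351,56),(351,80),(82,75)],.013),('cell',[(244,426),(340,432),(337,496),(240,491)],.023)]:
    w=np.array([f(*p,z) for p in c]);print(n,w.mean(0).round(4),np.degrees(np.arctan2(*(w[1]-w[0]+w[2]-w[3])[[1,0]])).round(2))
for p in [(152,198),(272,200)]: print(f(*p,.011).round(4))
```

```text
frame [ 0.5978 -0.233   0.011 ] -92.74
bar [ 0.6717 -0.2381  0.013 ] -92.54
cell [ 0.4528 -0.2694  0.023 ] -94.86
[ 0.5991 -0.1999  0.011 ]
[ 0.5961 -0.2663  0.011 ]
```

>>> {"method": "play_rows", "body": {
  "translation": [
    [7,0,6],
    [15,0,13],
    [21,0,18],
    [25,0,21],
    [26,0,22],
    [26,0,22],
    [23,0,19.5],
    [19,0,16],
    [13,0,11],
    [6,0,5]
  ],
  "turn": [
    [0,0,0],
    [0,0,0],
    [0,0,0],
    [0,0,0],
    [0,0,0],
    [0,0,0],
    [0,0,0],
    [0,0,0],
    [0,0,0],
    [0,0,0]
  ],
  "fingers": [0.75,0.75,0.75,0.75,0.75,0.75,0.75,0.75,0.75,0.75]
}}

```text
time: 33.6
position: [0.5974, -0.2358, 0.1085]
tool_rot: [-1.209, 1.211, -1.211]
ft_force: [-0.3, 0.0, -0.5]
grip_width: 0.878
```

>>> {"method": "play_rows", "body": {
  "translation": [
    [0,5,0],
    [0,11,0],
    [0,16,0],
    [0,17,0],
    [0,15,0],
    [0,12,0],
    [0,8,0],
    [0,5,0],
    [0,2,0],
    [0,0,0]
  ],
  "turn": [
    [0,0.01,0],
    [0,0.01,0],
    [0,0.01,0],
    [0,0.01,0],
    [0,0.01,0],
    [0,0,0],
    [0,0,0],
    [0,0,0],
    [0,0,0],
    [0,0,0]
  ],
  "fingers": [0.75,0.75,0.75,0.75,0.75,0.75,0.75,0.75,0.75,0.75]
}}

```text
time: 34.43
position: [0.5973, -0.233, 0.0186]
tool_rot: [-1.183, 1.246, -1.245]
ft_force: [0.2, -0.1, 0.0]
grip_width: 0.875
```

Run:
```python
from h import *
im=ctrl.get_image('scene');crop(im,290,150,430,300,4.5,'pics/s17.png')
plan([(.597,-.2332,.005)],-2.8,1,10)
```

```text
t 34.48 from [ 0.5976 -0.2332  0.0191] head -2.87 grip 0.873 F [ 0.7  0.4 -0.3] len/row mm 1.4 deg/row 0.01
"translation": [[0.0, 1.0, -0.0], [-0.0, 2.0, -0.0], [-0.0, 1.0, -0.0], [-0.0, 2.0, -0.0], [-0.0, 1.0, -0.0], [-0.0, 1.0, -0.0], [-0.0, 2.0, -0.0], [-0.0, 1.0, -1.0], [-0.0, 2.0, 0.0], [-0.0, 1.1, 0.4]] 
"turn": [[-0.001, -0.0, -0.002], [-0.0, -0.0, 0.0], [-0.0, -0.0, 0.0], [-0.0, -0.0, 0.0], [-0.0, -0.001, 0.0], [-0.0, 0.0, 0.0], [-0.0, 0.0, 0.0], [-0.0, 0.0, 0.0], [-0.0, -0.0, 0.0], [-0.0, -0.0, 0.0]]
end [ 0.597  -0.2332  0.005 ]
```

View pics/s17.png

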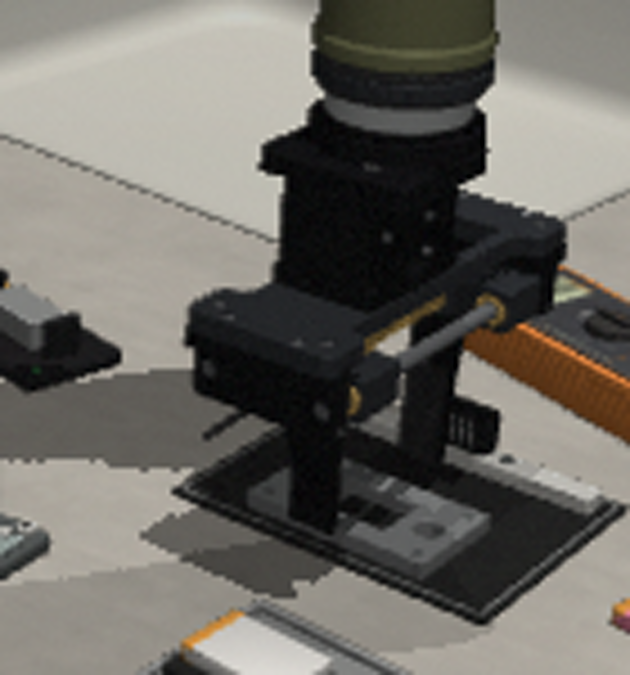

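>>> {"method": "play_rows", "body": {
  "translation": [
    [0,3,0],
    [0,4,0],
    [0,3,0],
    [0,2,0],
    [0,1,0],
    [0,1,0],
    [0,0,0],
    [0,0,0],
    [0,0,0],
    [0,0,0]
  ],
  "turn": [
    [0,0,0],
    [0,0,0],
    [0,0,0],
    [0,0,0],
    [0,0,0],
    [0,0,0],
    [0,0,0],
    [0,0,0],
    [0,0,0],
    [0,0,0]
  ],
  "fingers": [0.75,0.75,0.75,0.75,0.75,0.75,0.75,0.75,-1,-1],
  "grip_force": 25
}}

```text
time: 35.32
position: [0.5974, -0.233, 0.0049]
tool_rot: [-1.183, 1.246, -1.245]
ft_force: [0.1, 0.1, -0.3]
grip_width: 0.793
```

>>> {"method": "play_rows", "body": {
  "translation": [
    [0,0,0],
    [0,0,0],
    [0,0,0],
    [0,0,0],
    [0,0,0],
    [0,0,0],
    [0,0,0],
    [0,0,0],
    [0,-1,0],
    [0,-2,0]
  ],
  "turn": [
    [0,0,0],
    [0,0,0],
    [0,0,0],
    [0,0,0],
    [0,0,0],
    [0,0,0],
    [0,0,0],
    [0,0,0],
    [0,0,0],
    [0,0,0]
  ],
  "fingers": [-1,-1,-1,-1,-1,-1,-1,-1,-1,-1]
}}

```text
time: 36.15
position: [0.597, -0.2328, 0.0074]
tool_rot: [-1.184, 1.247, -1.244]
ft_force: [0.1, 0.5, -0.7]
grip_width: 0.638
```

>>> {"method": "play_rows", "body": {
  "translation": [
    [0,-4,0],
    [0,-8,0],
    [0,-14,0],
    [0,-18,0],
    [0,-18,0],
    [0,-16,0],
    [0,-11,0],
    [0,-6,0],
    [0,-2,0],
    [0,0,0]
  ],
  "turn": [
    [0,0,0],
    [0,0,0],
    [0,-0.01,0],
    [0,-0.01,0],
    [0,-0.01,0],
    [0,-0.01,0],
    [0,-0.008,0],
    [0,0,0],
    [0,0,0],
    [0,0,0]
  ],
  "fingers": [-1,-1,-1,-1,-1,-1,-1,-1,-1,-1]
}}

```text
time: 36.98
position: [0.5974, -0.2331, 0.1051]
tool_rot: [-1.206, 1.211, -1.21]
ft_force: [-0.3, -0.1, -1.3]
grip_width: 0.636
```

Run:
```python
from h import *
plan([(.4435,-.0524,.105)],0,1,10)
im=ctrl.get_image('scene');crop(im,290,100,430,300,3,'pics/s18.png')
im=ctrl.get_image('top');crop(im,210,160,450,345,3,'pics/t18.png')
```

```text
t 36.98 from [ 0.5974 -0.2331  0.1051] head -0.11 grip 0.636 F [-0.3 -0.1 -1.3] len/row mm 23.7 deg/row 0.01
"translation": [[-18.0, 0.0, -15.0], [-18.0, 0.0, -16.0], [-18.0, 0.0, -15.0], [-18.0, 0.0, -16.0], [-18.0, 0.0, -15.0], [-18.0, 0.0, -15.0], [-18.0, 0.0, -16.0], [-18.0, 0.0, -15.0], [-19.0, 0.0, -16.0], [-17.6, 0.1, -15.1]] 
"turn": [[-0.001, -0.0, -0.002], [-0.0, -0.0, -0.0], [-0.0, -0.001, -0.0], [-0.0, 0.0, -0.0], [-0.0, 0.0, -0.0], [-0.0, -0.0, -0.0], [-0.0, -0.0, -0.0], [-0.0, -0.001, -0.0], [-0.0, 0.0, -0.0], [-0.0, 0.0, -0.0]]
end [ 0.4435 -0.0524  0.105 ]
```

View pics/s18.png

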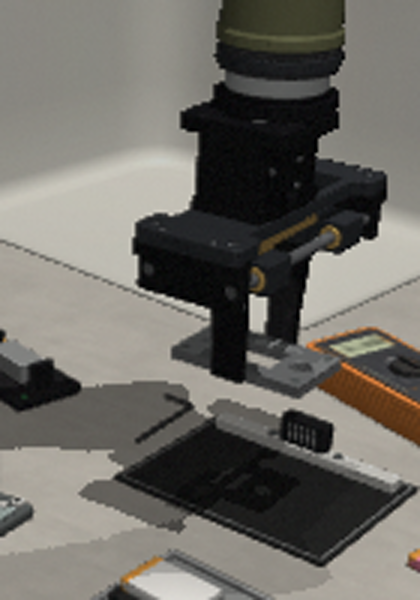

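View pics/t18.png

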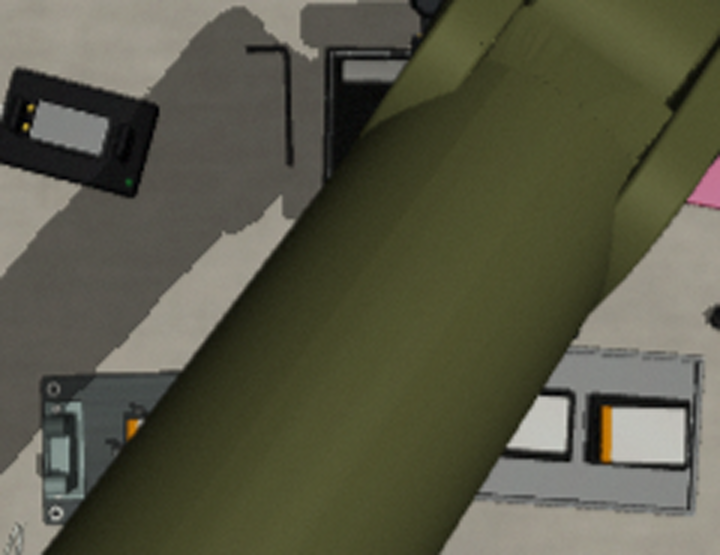

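>>> {"method": "play_rows", "body": {
  "translation": [
    [-7,0,-6],
    [-15,0,-13],
    [-21,0,-18],
    [-25,0,-21],
    [-26,0,-22],
    [-26,0,-22],
    [-23,0,-20],
    [-19,0,-16],
    [-13,0,-11],
    [-6,0,-5]
  ],
  "turn": [
    [0,0,0],
    [0,0,0],
    [0,0,0],
    [0,0,0],
    [0,0,0],
    [0,0,0],
    [0,0,0],
    [0,0,0],
    [0,0,0],
    [0,0,0]
  ],
  "fingers": [-1,-1,-1,-1,-1,-1,-1,-1,-1,-1]
}}

```text
time: 37.92
position: [0.4408, -0.0488, 0.1038]
tool_rot: [-1.208, 1.211, -1.203]
ft_force: [0.5, -0.5, -0.4]
grip_width: 0.64
```

>>> {"method": "play_rows", "body": {
  "translation": [
    [0,0,0],
    [0,3,0],
    [0,6,0],
    [0,8,0],
    [0,8,0],
    [0,8,0],
    [0,6,0],
    [0,5,0],
    [0,3,0],
    [0,0,0]
  ],
  "turn": [
    [0,0,0],
    [0,0,0],
    [0,0,0],
    [0,0,0],
    [0,0,0],
    [0,0,0],
    [0,0,0],
    [0,0,0],
    [0,0,0],
    [0,0,0]
  ],
  "fingers": [-1,-1,-1,-1,-1,-1,-1,-1,-1,-1]
}}

```text
time: 38.75
position: [0.4431, -0.0521, 0.0572]
tool_rot: [-1.208, 1.212, -1.21]
ft_force: [0.9, 0.3, -1.3]
grip_width: 0.635
```

Run:
```python
from h import *
plan([(.4435,-.0524,.039)],0,1,10)
im=ctrl.get_image('scene');crop(im,195,190,305,290,7,'pics/s19.png')
im=ctrl.get_image('top');crop(im,210,260,330,345,6,'pics/t19.png')
```

```text
t 38.75 from [ 0.4431 -0.0521  0.0572] head -0.13 grip 0.635 F [ 0.9  0.3 -1.3] len/row mm 1.8 deg/row 0.01
"translation": [[0.0, 2.0, 0.0], [0.0, 2.0, 0.0], [0.0, 1.0, 0.0], [0.0, 2.0, 0.0], [0.0, 2.0, 0.0], [0.0, 2.0, 0.0], [0.0, 2.0, 0.0], [0.0, 2.0, 0.0], [0.0, 1.0, 0.0], [0.3, 2.2, 0.4]] 
"turn": [[0.001, -0.0, -0.001], [-0.0, -0.0, 0.0], [-0.0, -0.001, 0.0], [-0.0, 0.0, 0.0], [-0.0, -0.0, 0.0], [-0.0, -0.0, 0.0], [-0.0, -0.001, 0.0], [-0.0, 0.0, 0.0], [-0.0, -0.0, 0.0], [-0.0, -0.0, 0.0]]
end [ 0.4435 -0.0524  0.039 ]
```

View pics/s19.png

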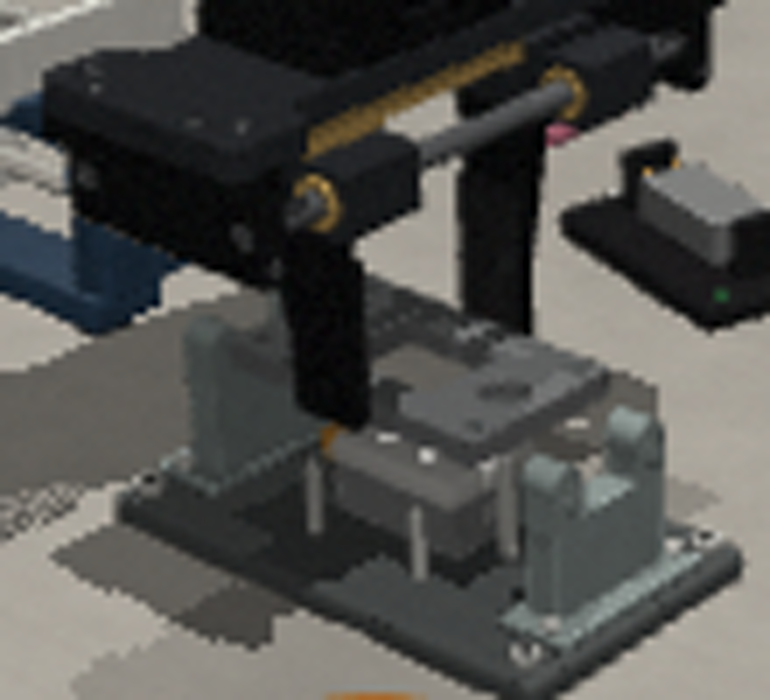

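View pics/t19.png

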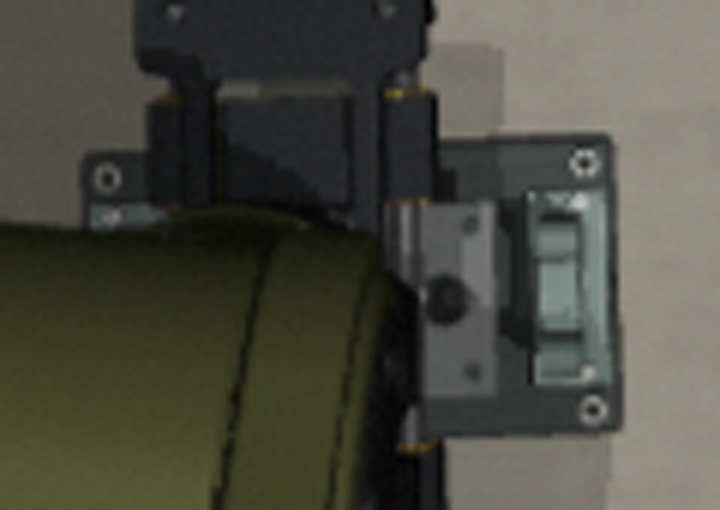

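Run:
```python
from h import *
f=lambda x,y,z: ray('top',(x/6+210-.42,y/6+260-.42),z).round(4)
print(f(446,299,.063),'hole expected centre y -.0523-.033=-.0853'); print(f(495,203,.063),f(497,396,.063),'edge expected -.1003')
```

```text
[ 0.4444 -0.0857  0.063 ] hole expected centre y -.0523-.033=-.0853
[ 0.4719 -0.1007  0.063 ] [ 0.4158 -0.0999  0.063 ] edge expected -.1003
```

Aligned to within 1 mm of the dowels. Lowering (the command is at about 58 mm, and contact is expected near 39 mm).

>>> {"method": "play_rows", "body": {
  "translation": [
    [0,3,0],
    [0,4,0],
    [0,4,0],
    [0,3,0],
    [0,2,0],
    [0,1,0],
    [0,1,0],
    [0,0,0],
    [0,0,0],
    [0,0,0]
  ],
  "turn": [
    [0,0,0],
    [0,0,0],
    [0,0,0],
    [0,0,0],
    [0,0,0],
    [0,0,0],
    [0,0,0],
    [0,0,0],
    [0,0,0],
    [0,0,0]
  ],
  "fingers": [-1,-1,-1,-1,-1,-1,-1,-1,-1,-1]
}}

```text
time: 39.68
position: [0.4438, -0.0518, 0.0401]
tool_rot: [-1.206, 1.211, -1.21]
ft_force: [0.3, 0.3, 0.0]
grip_width: 0.638
```

>>> {"method": "play_rows", "body": {
  "translation": [
    [0,0.5,0],
    [0,0.5,0],
    [0,0.5,0],
    [0,0,0],
    [0,0,0],
    [0,0,0],
    [0,0,0],
    [0,0,0],
    [0,0,0],
    [0,0,0]
  ],
  "turn": [
    [0,0,0],
    [0,0,0],
    [0,0,0],
    [0,0,0],
    [0,0,0],
    [0,0,0],
    [0,0,0],
    [0,0,0],
    [0,0,0],
    [0,0,0]
  ],
  "fingers": [-1,-1,-1,-1,-1,-1,-1,-1,-1,-1]
}}

```text
time: 40.52
position: [0.4438, -0.0517, 0.0389]
tool_rot: [-1.206, 1.211, -1.209]
ft_force: [-1.9, 1.1, 5.4]
grip_width: 0.637
```

>>> {"method": "play_rows", "body": {
  "translation": [
    [0,0,0],
    [0,0,0],
    [0,0,0],
    [0,0,0],
    [0,0,0],
    [0,-5,0],
    [0,-12,0],
    [0,-18,0],
    [0,-20,0],
    [0,-16,0]
  ],
  "turn": [
    [0,0,0],
    [0,0,0],
    [0,0,0],
    [0,0,0],
    [0,0,0],
    [0,0,0],
    [0,0,0],
    [0,0,0],
    [0,0,0],
    [0,0,0]
  ],
  "fingers": [0.8,0.8,0.8,0.8,0.8,0.8,0.8,0.8,0.8,0.8]
}}

```text
time: 41.35
position: [0.4439, -0.0523, 0.1109]
tool_rot: [-1.205, 1.211, -1.211]
ft_force: [0.2, -0.3, -0.5]
grip_width: 0.899
```

Run:
```python
from h import *
im=ctrl.get_image('scene');crop(im,195,190,305,290,6,'pics/s20.png')
plan([(.6717,-.2381,.11)],-2.6,1,10)
```

```text
t 41.4 from [ 0.446  -0.0522  0.1135] head -0.17 grip 0.901 F [ 2.3 -0.2  1. ] len/row mm 29.2 deg/row -0.24
"translation": [[19.0, 0.0, 23.0], [18.0, 1.0, 22.0], [18.0, 0.0, 23.0], [19.0, 0.0, 23.0], [18.0, 1.0, 23.0], [18.0, 0.0, 23.0], [18.0, 1.0, 23.0], [18.0, -0.0, 23.0], [17.0, 0.0, 23.0], [17.9, 0.6, 23.7]] 
"turn": [[-0.006, 0.004, -0.004], [-0.0, 0.004, 0.0], [-0.0, 0.005, 0.0], [-0.0, 0.004, 0.0], [-0.0, 0.004, 0.0], [-0.0, 0.004, 0.0], [-0.0, 0.005, 0.0], [-0.0, 0.004, 0.0], [-0.0, 0.004, 0.0], [-0.0, 0.004, 0.0]]
end [ 0.6717 -0.2381  0.11  ]
```

View pics/s20.png

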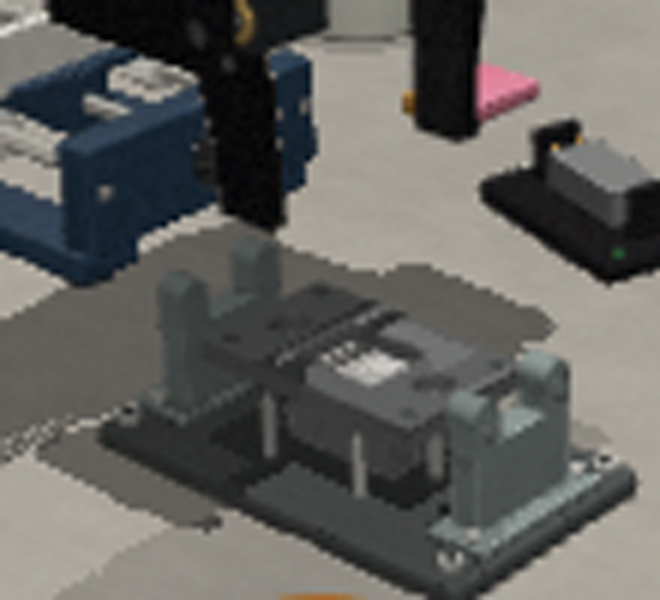

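>>> {"method": "play_rows", "body": {
  "translation": [
    [9,0,11],
    [18,0,22],
    [23,0,28],
    [25,0,31],
    [25,0,31],
    [24,0,30],
    [22,0,27],
    [19,0,23],
    [14,0,16],
    [7,0,8]
  ],
  "turn": [
    [0,0,0],
    [0,0,0],
    [0,0,0],
    [0,0,0],
    [0,0,0],
    [0,0,0],
    [0,0,0],
    [0,0,0],
    [0,0,0],
    [0,0,0]
  ],
  "fingers": [0.1,0.1,0.1,0.1,0.1,0.1,0.1,0.1,0.1,0.1]
}}

```text
time: 42.23
position: [0.6714, -0.2411, 0.1083]
tool_rot: [-1.208, 1.211, -1.212]
ft_force: [-0.5, -0.4, 0.8]
grip_width: 0.551
```

>>> {"method": "play_rows", "body": {
  "translation": [
    [0,4,0],
    [0,9,0],
    [0,12,0],
    [0,12,0],
    [0,10,0],
    [0,7,0],
    [0,5,0],
    [0,3,0],
    [0,0,0],
    [0,0,0]
  ],
  "turn": [
    [0,0.01,0],
    [0,0.01,0],
    [0,0.01,0],
    [0,0.01,0],
    [0,0.004,0],
    [0,0,0],
    [0,0,0],
    [0,0,0],
    [0,0,0],
    [0,0,0]
  ],
  "fingers": [0.1,0.1,0.1,0.1,0.1,0.1,0.1,0.1,0.1,0.1]
}}

```text
time: 43.07
position: [0.6704, -0.2384, 0.0476]
tool_rot: [-1.185, 1.243, -1.242]
ft_force: [-0.2, 0.7, 0.8]
grip_width: 0.554
```

Run:
```python
from h import *
plan([(.6713,-.2376,.006)],-2.6,1,10)
im=ctrl.get_image('scene');crop(im,310,150,430,290,5,'pics/s21.png')
```

```text
t 43.07 from [ 0.6704 -0.2384  0.0476] head -2.64 grip 0.554 F [-0.2  0.7  0.8] len/row mm 4.2 deg/row 0.0
"translation": [[-0.0, 4.0, 0.0], [-0.0, 4.0, 0.0], [-0.0, 4.0, 0.0], [-0.0, 5.0, 0.0], [-0.0, 4.0, 0.0], [-0.0, 4.0, 0.0], [-1.0, 4.0, 1.0], [0.0, 4.0, -0.0], [0.0, 4.0, -0.0], [0.2, 4.6, -0.2]] 
"turn": [[-0.001, -0.0, -0.002], [-0.0, -0.0, 0.0], [-0.0, -0.0, 0.0], [-0.0, -0.0, 0.0], [-0.0, -0.0, 0.0], [-0.0, -0.0, 0.0], [-0.0, -0.0, 0.0], [-0.0, -0.001, 0.0], [-0.0, 0.0, 0.0], [-0.0, 0.0, 0.0]]
end [ 0.6713 -0.2376  0.006 ]
```

View pics/s21.png

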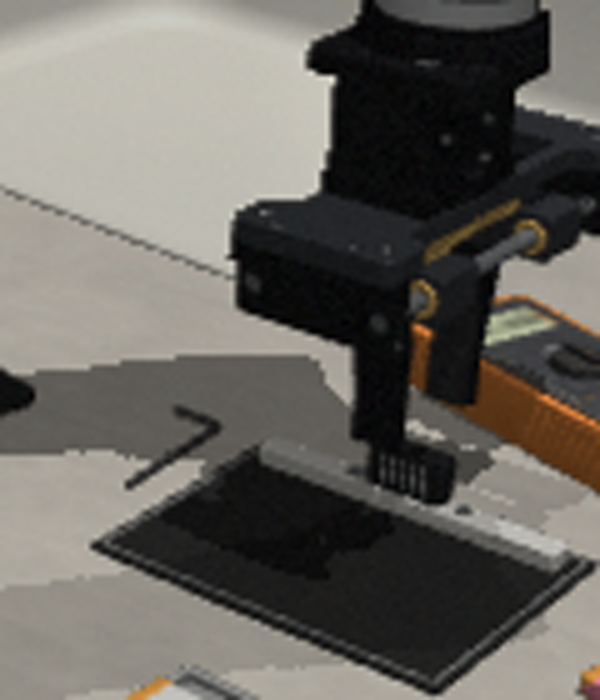

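>>> {"method": "play_rows", "body": {
  "translation": [
    [0,4,0],
    [0,7,0],
    [0,8,0],
    [0,8,0],
    [0,6,0],
    [0,4,0],
    [0,3,0],
    [0,1.5,0],
    [0,0,0],
    [0,0,0]
  ],
  "turn": [
    [0,0,0],
    [0,0,0],
    [0,0,0],
    [0,0,0],
    [0,0,0],
    [0,0,0],
    [0,0,0],
    [0,0,0],
    [0,0,0],
    [0,0,0]
  ],
  "fingers": [0.1,0.1,0.1,0.1,0.1,0.1,0.1,0.1,0.1,-1]
}}

```text
time: 43.95
position: [0.6705, -0.2383, 0.006]
tool_rot: [-1.185, 1.243, -1.242]
ft_force: [-0.4, -0.7, -0.1]
grip_width: 0.528
```

>>> {"method": "play_rows", "body": {
  "translation": [
    [0,0,0],
    [0,0,0],
    [0,0,0],
    [0,0,0],
    [0,0,0],
    [0,0,0],
    [0,0,0],
    [0,0,0],
    [0,-1,0],
    [0,-2,0]
  ],
  "turn": [
    [0,0,0],
    [0,0,0],
    [0,0,0],
    [0,0,0],
    [0,0,0],
    [0,0,0],
    [0,0,0],
    [0,0,0],
    [0,0,0],
    [0,0,0]
  ],
  "fingers": [-1,-1,-1,-1,-1,-1,-1,-1,-1,-1]
}}

```text
time: 44.78
position: [0.6697, -0.2378, 0.0081]
tool_rot: [-1.186, 1.245, -1.241]
ft_force: [-0.6, -0.3, -2.5]
grip_width: 0.163
```

>>> {"method": "play_rows", "body": {
  "translation": [
    [0,-4,0],
    [0,-9,0],
    [0,-16,0],
    [0,-20,0],
    [0,-20,0],
    [0,-17,0],
    [0,-12,0],
    [0,-8,0],
    [0,-4,0],
    [0,0,0]
  ],
  "turn": [
    [0,0,0],
    [0,0,0],
    [0,-0.01,0],
    [0,-0.01,0],
    [0,-0.01,0],
    [0,-0.01,0],
    [0,-0.005,0],
    [0,0,0],
    [0,0,0],
    [0,0,0]
  ],
  "fingers": [-1,-1,-1,-1,-1,-1,-1,-1,-1,-1]
}}

```text
time: 45.62
position: [0.6705, -0.2385, 0.1198]
tool_rot: [-1.206, 1.209, -1.21]
ft_force: [0.4, -0.3, -1.6]
grip_width: 0.156
```

Run:
```python
from h import *
plan([(.4435,-.0523,.11)],0,1,10)
im=ctrl.get_image('top');crop(im,310,140,430,240,6,'pics/t22.png')
```

```text
t 45.62 from [ 0.6705 -0.2385  0.1198] head -0.06 grip 0.156 F [ 0.4 -0.3 -1.6] len/row mm 29.4 deg/row 0.01
"translation": [[-19.0, 1.0, -23.0], [-18.0, 1.0, -22.0], [-19.0, 1.0, -23.0], [-18.0, 1.0, -23.0], [-19.0, 1.0, -23.0], [-19.0, 1.0, -22.0], [-18.0, 1.0, -23.0], [-19.0, 1.0, -23.0], [-18.0, 1.0, -22.0], [-19.1, 0.8, -23.1]] 
"turn": [[-0.002, -0.0, -0.002], [0.0, -0.0, 0.0], [0.0, -0.0, 0.0], [0.0, -0.0, 0.0], [0.0, -0.001, 0.0], [0.0, 0.0, 0.0], [0.0, 0.0, 0.0], [0.0, 0.0, 0.0], [0.0, 0.0, 0.0], [0.0, -0.0, 0.0]]
end [ 0.4435 -0.0523  0.11  ]
```

View pics/t22.png

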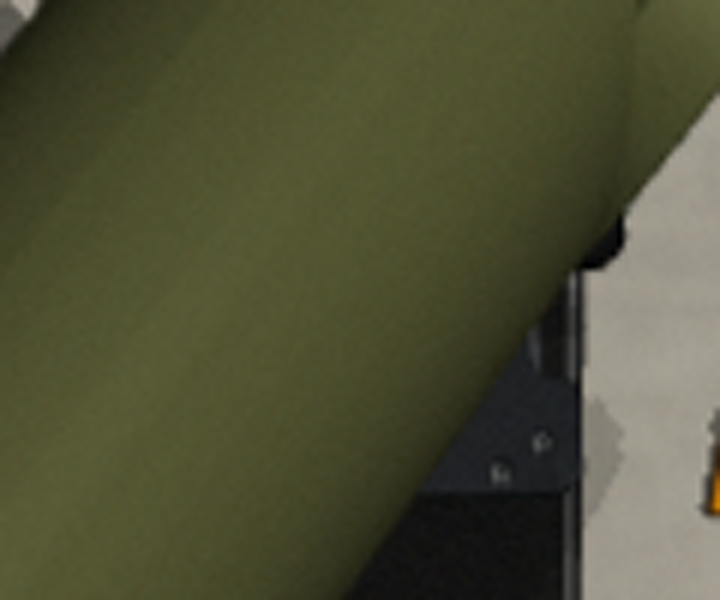

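>>> {"method": "play_rows", "body": {
  "translation": [
    [-9,0,-11],
    [-18,0,-22],
    [-23,0,-28],
    [-25,0,-31],
    [-25,0,-31],
    [-24,0,-30],
    [-22,0,-27],
    [-19,0,-23],
    [-14,0,-16],
    [-7,0,-8]
  ],
  "turn": [
    [0,0,0],
    [0,0,0],
    [0,0,0],
    [0,0,0],
    [0,0,0],
    [0,0,0],
    [0,0,0],
    [0,0,0],
    [0,0,0],
    [0,0,0]
  ],
  "fingers": [-1,-1,-1,-1,-1,-1,-1,-1,-1,-1]
}}

```text
time: 46.5
position: [0.4403, -0.0492, 0.1176]
tool_rot: [-1.208, 1.211, -1.202]
ft_force: [-0.4, 0.0, -2.3]
grip_width: 0.164
```

>>> {"method": "play_rows", "body": {
  "translation": [
    [0,0,0],
    [0,3,0],
    [0,6,0],
    [0,9,0],
    [0,9,0],
    [0,8,0],
    [0,6,0],
    [0,4,0],
    [0,0,0],
    [0,0,0]
  ],
  "turn": [
    [0,0,0],
    [0,0,0],
    [0,0,0],
    [0,0,0],
    [0,0,0],
    [0,0,0],
    [0,0,0],
    [0,0,0],
    [0,0,0],
    [0,0,0]
  ],
  "fingers": [-1,-1,-1,-1,-1,-1,-1,-1,-1,-1]
}}

```text
time: 47.33
position: [0.4434, -0.0528, 0.0737]
tool_rot: [-1.208, 1.211, -1.211]
ft_force: [0.3, -1.2, -2.5]
grip_width: 0.157
```

Run:
```python
from h import *
plan([(.4435,-.0523,.051)],0,1,10)
im=ctrl.get_image('scene');crop(im,195,170,305,290,6,'pics/s23.png')
im=ctrl.get_image('top');crop(im,210,260,330,345,6,'pics/t23.png')
```

```text
t 47.33 from [ 0.4434 -0.0528  0.0737] head -0.11 grip 0.157 F [ 0.3 -1.2 -2.5] len/row mm 2.3 deg/row 0.01
"translation": [[-0.0, 2.0, 0.0], [-0.0, 3.0, 0.0], [-0.0, 2.0, 0.0], [-0.0, 2.0, 0.0], [-0.0, 2.0, 0.0], [-0.0, 3.0, 0.0], [-0.0, 2.0, 0.0], [-0.0, 2.0, 0.0], [-0.0, 2.0, 0.0], [-0.5, 2.7, 0.1]] 
"turn": [[-0.0, -0.0, -0.0], [-0.0, -0.0, -0.0], [-0.0, -0.001, -0.0], [-0.0, 0.0, -0.0], [-0.0, 0.0, -0.0], [-0.0, -0.0, -0.0], [-0.0, -0.0, -0.0], [-0.0, -0.001, -0.0], [-0.0, 0.0, -0.0], [-0.0, 0.0, -0.0]]
end [ 0.4435 -0.0523  0.051 ]
```

View pics/s23.png

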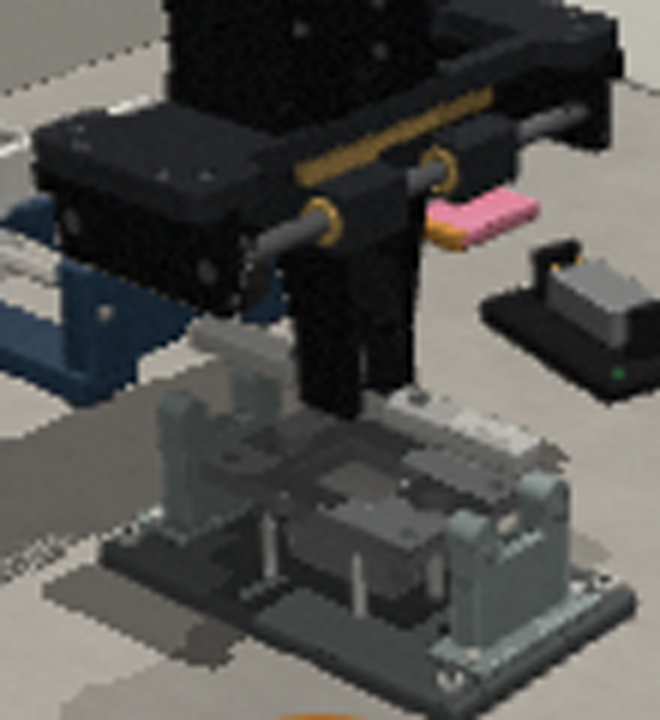

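View pics/t23.png

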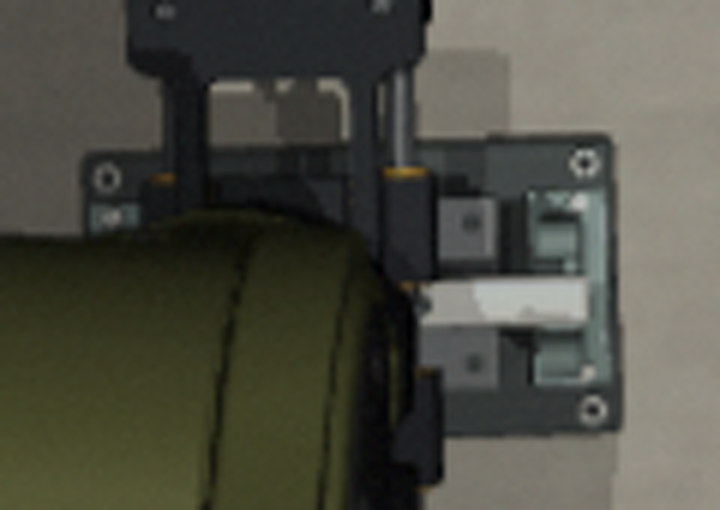

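Run:
```python
from h import *
f=lambda x,y,z: ray('top',(x/6+210-.42,y/6+260-.42),z).round(4)
print(f(588,301,.081),f(430,304,.081))
```

```text
[ 0.444  -0.1275  0.081 ] [ 0.4444 -0.0822  0.081 ]
```

>>> {"method": "play_rows", "body": {
  "translation": [
    [0,3,0],
    [0,4,0],
    [0,4,0],
    [0,4,0],
    [0,3,0],
    [0,2,0],
    [0,1,0],
    [0,1,0],
    [0,0,0],
    [0,0,0]
  ],
  "turn": [
    [0,0,0],
    [0,0,0],
    [0,0,0],
    [0,0,0],
    [0,0,0],
    [0,0,0],
    [0,0,0],
    [0,0,0],
    [0,0,0],
    [0,0,0]
  ],
  "fingers": [-1,-1,-1,-1,-1,-1,-1,-1,-1,-1]
}}

```text
time: 48.27
position: [0.4435, -0.052, 0.052]
tool_rot: [-1.207, 1.21, -1.209]
ft_force: [0.6, 0.5, -1.7]
grip_width: 0.159
```

>>> {"method": "play_rows", "body": {
  "translation": [
    [0,1,0],
    [0,1,0],
    [0,1,0],
    [0,0.5,0],
    [0,0.5,0],
    [0,0,0],
    [0,0,0],
    [0,0,0],
    [0,0,0],
    [0,0,0]
  ],
  "turn": [
    [0,0,0],
    [0,0,0],
    [0,0,0],
    [0,0,0],
    [0,0,0],
    [0,0,0],
    [0,0,0],
    [0,0,0],
    [0,0,0],
    [0,0,0]
  ],
  "fingers": [-1,-1,-1,-1,-1,-1,-1,-1,-1,-1]
}}

```text
time: 49.1
position: [0.4435, -0.052, 0.048]
tool_rot: [-1.207, 1.21, -1.209]
ft_force: [0.5, -0.3, -1.1]
grip_width: 0.159
```

>>> {"method": "play_rows", "body": {
  "translation": [
    [0,0.5,0],
    [0,0,0],
    [0,0,0],
    [0,0,0],
    [0,0,0],
    [0,0,0],
    [0,0,0],
    [0,0,0],
    [0,0,0],
    [0,0,0]
  ],
  "turn": [
    [0,0,0],
    [0,0,0],
    [0,0,0],
    [0,0,0],
    [0,0,0],
    [0,0,0],
    [0,0,0],
    [0,0,0],
    [0,0,0],
    [0,0,0]
  ],
  "fingers": [-1,-1,-1,-1,-1,-1,-1,-1,-1,-1]
}}

```text
time: 49.93
position: [0.4436, -0.052, 0.048]
tool_rot: [-1.207, 1.211, -1.208]
ft_force: [-2.3, 0.4, 6.2]
grip_width: 0.159
```

>>> {"method": "play_rows", "body": {
  "translation": [
    [0,0,0],
    [0,0,0],
    [0,0,0],
    [0,0,0],
    [0,0,0],
    [0,-4,0],
    [0,-10,0],
    [0,-18,0],
    [0,-26,0],
    [0,-30,0]
  ],
  "turn": [
    [0,0,0],
    [0,0,0],
    [0,0,0],
    [0,0,0],
    [0,0,0],
    [0,0,0],
    [0,0,0],
    [0,0,0],
    [0,0,0],
    [0,0,0]
  ],
  "fingers": [0,0,0,0,0,0,0,0,0,0]
}}

```text
time: 50.77
position: [0.4424, -0.0529, 0.1359]
tool_rot: [-1.208, 1.212, -1.21]
ft_force: [0.7, 1.4, 0.0]
grip_width: 0.501
```

>>> {"method": "play_rows", "body": {
  "translation": [
    [-8,-20,0],
    [-16,-10,0],
    [-22,-5,0],
    [-26,0,0],
    [-28,0,0],
    [-26,0,0],
    [-20,0,0],
    [-10,0,0],
    [-4,0,0],
    [0,0,0]
  ],
  "turn": [
    [0,0,0],
    [0,0,0],
    [0,0,0],
    [0,0,0],
    [0,0,0],
    [0,0,0],
    [0,0,0],
    [0,0,0],
    [0,0,0],
    [0,0,0]
  ],
  "fingers": [0,0,0,0,0,0,0,0,0,0]
}}

```text
time: 51.6
position: [0.4436, 0.1077, 0.1708]
tool_rot: [-1.208, 1.209, -1.209]
ft_force: [-0.1, -0.7, 0.3]
grip_width: 0.501
```

Run:
```python
from h import *
im=ctrl.get_image('scene');crop(im,190,150,430,340,3.3,'pics/s24.png')
im=ctrl.get_image('top');crop(im,200,165,450,345,3.2,'pics/t24.png')
s=ctrl.get_state();print(s['time'],s['position'],s['ft_force'])
```

```text
51.7 [0.44373684 0.10633589 0.17082924] [ 0.47124096  0.06970887 -0.68257281]
```

View pics/s24.png

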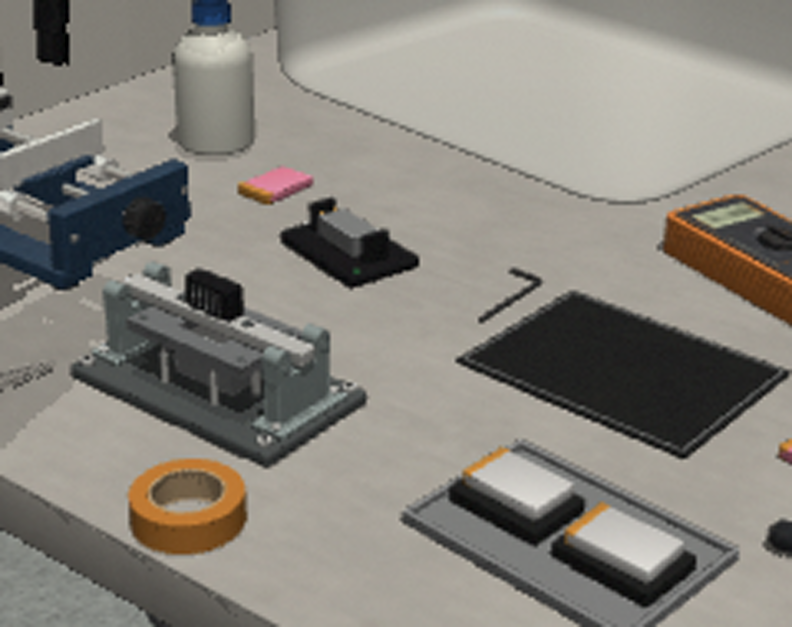

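View pics/t24.png

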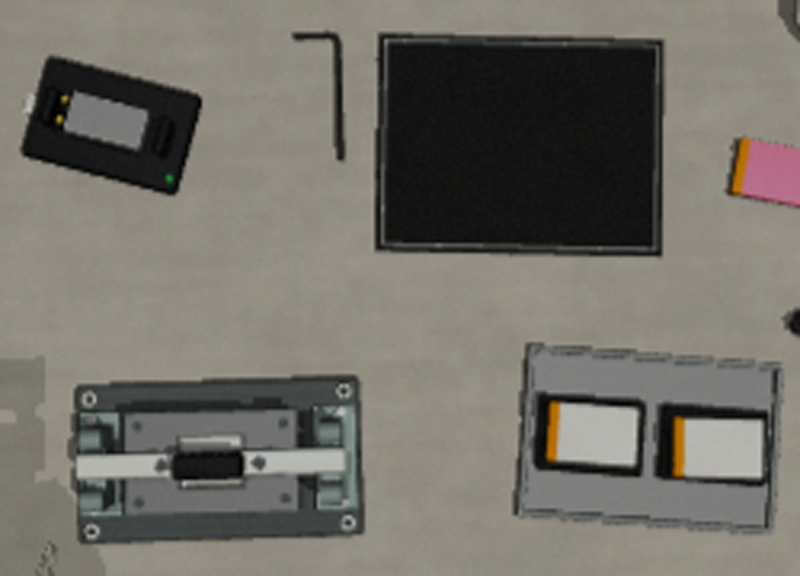

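Both views look right. The crossbar sits in both forks on the frame at about (210,464) in the top crop. The fresh cell shows through the window, and both tray cells lie on their pads. The arm is clear, so I'm handing in.

```bash
python3 -c "
from bench import ctrl
print(ctrl.close_job())"
```

```text
the job is handed in; nothing more can be done
None
```

I finished the whole job and handed it in at about 52 s of the 112 s allowed; the hand-in gave no verdict.

**What I did:**
- Parked the crossbar and then the window frame flat on the mat.
- Moved the finished cell to the tray's empty pad and loaded the fresh cell into the nest.
- Put the frame back over its dowels and the crossbar back in both forks, then let go and moved the arm clear.

**Last checks:**
- **Crossbar and frame:** in the final top and scene views, the bar sits in both forks on the frame. Just before lowering, the frame and bar were each within about 1 mm of the nest's centre. Both touched down at the expected heights.
- **Cells:** the fresh cell shows through the frame's window. The finished cell measured about 1 mm from the pad's centre, and the other tray cell looked unmoved.
- **Problems:** no check failed. Some top views were blocked by the arm, so those steps rest on the scene view, grip width and force. The final seated poses were judged by eye, not measured again.

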